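Clear the inspection plate and tip the coupons out of their nests onto it

TASK

First wipe all the metal chips off the dark inspection plate into the gutter along its near edge, pushing them with the held orange scraper block and never touching them with the fingers. Then free each white coupon from its flush pocket in the black nest fixture by pressing its near end down so that the far end tilts up, and lay the coupons flat and side by side on the cleared plate. Finish with the emptied pockets' brass rocker floors pushed back down level for the next load and the scraper standing on its black mat, about in the middle, with everything else left where it was.

Things in the scene. Friction and masses are not known exactly. Their poses are not given: they have to be found in the camera images.
- nest_fixture: black fixture fixed to the table, 100 (own x) x 200 (own y) mm, deck 28 mm high; origin centre of underside, own x away from the robot (yaw within 0.1). Pockets 0, 1, 2 at own y -68, 0, +68 mm, 43 mm wide, coupons flush in them, long side along own x, centred at x = 0, 1.5 mm gap all round. Pocket floors are rockers. The near end wall (x below -42 mm) is cut down to 14 mm height
- rocker0 (a joint): tilt of brass rocker floor of pocket 0: 0 level, 0.4 rad fully tipped, near end down and far end up (coupon's far end rises 19 mm). Turns on a pin along the fixture's own y at own x -13 mm, height 20 mm. Pressing the coupon's near end (about 5 N at 13 mm from the pin) tips it; the stiff pin holds it where left; pressing its far end (2 N) levels it. The coupon lies loose on it against a low lip at the near end
- press0 (a point): point on rocker 0 to press: on the top face of a coupon lying there, 13 mm nearer than the pin and 9 mm from the coupon's near end; it sinks 6 mm when fully tipped. Moves with the rocker
- coupon0_c (a point): centre of white ceramic coupon 0: a plain plate 70 mm (own x) by 40 mm (own y) by 8 mm (own z), 0.06 to 0.12 kg. Starts in pocket 0, or is absent
- rocker1 (a joint): tilt of brass rocker floor of pocket 1: 0 level, 0.4 rad fully tipped, near end down and far end up (coupon's far end rises 19 mm). Turns on a pin along the fixture's own y at own x -13 mm, height 20 mm. Pressing the coupon's near end (about 5 N at 13 mm from the pin) tips it; the stiff pin holds it where left; pressing its far end (2 N) levels it. The coupon lies loose on it against a low lip at the near end
- press1 (a point): point on rocker 1 to press: on the top face of a coupon lying there, 13 mm nearer than the pin and 9 mm from the coupon's near end; it sinks 6 mm when fully tipped. Moves with the rocker
- coupon1_c (a point): centre of white ceramic coupon 1: a plain plate 70 mm (own x) by 40 mm (own y) by 8 mm (own z), 0.06 to 0.12 kg. Starts in pocket 1, or is absent
- rocker2 (a joint): tilt of brass rocker floor of pocket 2: 0 level, 0.4 rad fully tipped, near end down and far end up (coupon's far end rises 19 mm). Turns on a pin along the fixture's own y at own x -13 mm, height 20 mm. Pressing the coupon's near end (about 5 N at 13 mm from the pin) tips it; the stiff pin holds it where left; pressing its far end (2 N) levels it. The coupon lies loose on it against a low lip at the near end
- press2 (a point): point on rocker 2 to press: on the top face of a coupon lying there, 13 mm nearer than the pin and 9 mm from the coupon's near end; it sinks 6 mm when fully tipped. Moves with the rocker
- coupon2_c (a point): centre of white ceramic coupon 2: a plain plate 70 mm (own x) by 40 mm (own y) by 8 mm (own z), 0.06 to 0.12 kg. Starts in pocket 2, or is absent
- inspection_plate: dark plate with an aluminium gutter, fixed to the table; origin under the centre of its footprint, own x away from the robot (yaw within 0.1). Plate: own x -25 to +75, y -100 to +100 mm, top 24 mm high, 6 mm rails on it at both y ends, open front and back. Gutter along the whole near edge: own x -75 to -25 mm, floor 9 mm high, walls 30 mm high
- plate_top (a point): centre of the plate's top face (the gutter not counted)
- chip0: loose metal chip 0, brass, 16 x 12 x 7 mm, origin at its underside; starts flat on the plate top, or is absent
- chip1: loose metal chip 1, copper, 12 x 15 x 7 mm, origin at its underside; starts flat on the plate top, or is absent
- chip2: loose metal chip 2, brass, 18 x 9 x 7 mm, origin at its underside; starts flat on the plate top, or is absent
- chip3: loose metal chip 3, copper, 14 x 14 x 6 mm, origin at its underside; starts flat on the plate top, or is absent
- scraper_c (a point): centre of the orange scraper block, 26 mm above its underside. Blade block 40 mm (own x) by 100 mm (own y), 22 mm high, white foot; on it a grip bar 20 mm (own x) by 60 mm (own y), from 22 to 52 mm above the underside; about 0.16 kg. Stands upright on its mat at the start
- mat_top (a point): centre of the top of the scraper's black rubber mat, 130 mm (own x) by 80 mm (own y) by 3 mm, fixed to the table
- lens_cleaner: white spray bottle with a blue cap, 35 mm across, 120 mm tall, upright; origin at its underside; bystander
- glass_dish: small round glass dish with pink bottom, 38 mm across, 11 mm tall; origin at its underside; bystander
- dust_cap: black round plastic cap lying flat, 41 mm across, 13 mm tall; origin at its underside; bystander

How it is judged (in metres and radians):
On the way, in this order (a step that is already met when the one before it is completed fails the run):
1. all chips lie in the gutter (x of chip0 in the frame of inspection_plate between -0.079 and -0.022 m and y of chip0 in the frame of inspection_plate between -0.102 and 0.102 m and z of chip0 in the frame of inspection_plate between 0 and 0.0235 m and x of chip1 in the frame of inspection_plate between -0.079 and -0.022 m and y of chip1 in the frame of inspection_plate between -0.102 and 0.102 m and z of chip1 in the frame of inspection_plate between 0 and 0.0235 m and x of chip2 in the frame of inspection_plate between -0.079 and -0.022 m and y of chip2 in the frame of inspection_plate between -0.102 and 0.102 m and z of chip2 in the frame of inspection_plate between 0 and 0.0235 m and x of chip3 in the frame of inspection_plate between -0.079 and -0.022 m and y of chip3 in the frame of inspection_plate between -0.102 and 0.102 m and z of chip3 in the frame of inspection_plate between 0 and 0.0235 m), for 0.2 s.
2. all coupons lie flat on the plate (x of coupon0_c in the frame of inspection_plate between -0.02 and 0.07 m and y of coupon0_c in the frame of inspection_plate between -0.09 and 0.09 m and z of coupon0_c in the frame of inspection_plate between 0.024 and 0.0325 m and angle between the z axis of each of coupon0_c, coupon1_c, coupon2_c and the z axis of inspection_plate, either way round below 0.06 rad and x of coupon1_c in the frame of inspection_plate between -0.02 and 0.07 m and y of coupon1_c in the frame of inspection_plate between -0.09 and 0.09 m and z of coupon1_c in the frame of inspection_plate between 0.024 and 0.0325 m and x of coupon2_c in the frame of inspection_plate between -0.02 and 0.07 m and y of coupon2_c in the frame of inspection_plate between -0.09 and 0.09 m and z of coupon2_c in the frame of inspection_plate between 0.024 and 0.0325 m), for 0.2 s.
At the end, for the whole second after the job is handed in: Chips present: all in the gutter. Coupons present: flat (0.06 rad) directly on the plate top, centre at plate own x -20 to 70 mm, |y| under 90 mm. Scraper: upright (0.08 rad) on its mat, centre within 40 mm of the mat's centre (all of step 1 and all of step 2 and horizontal distance between scraper_c and mat_top below 0.04 m and height (world z) of scraper_c below 0.033 m and angle between scraper_c's own z axis and vertical below 0.08 rad and value of joint each of rocker0, rocker1, rocker2 below 0.08 rad); the robot touches nothing.
It fails at once if the fingers touch a chip (contact force between the fingers and chip0 above 1 N or contact force between the fingers and chip1 above 1 N or contact force between the fingers and chip2 above 1 N or contact force between the fingers and chip3 above 1 N).
It fails at once if a bystander is moved more than 40 mm (distance of any of lens_cleaner, glass_dish, dust_cap from where it was at the start of the episode above 0.04 m).
Of coupon0, coupon1, coupon2 only 2 to 3 are there at a start; the rules pass over those that are not, and their reading is None.
Of chip0, chip1, chip2, chip3 only 3 to 4 are there at a start; the rules pass over those that are not, and their reading is None.
At some moment in a run one of scraper may be knocked a few centimetres aside while the robot is not near it.
Once in a run the grip may slacken for a moment while it holds something.
It also fails if it takes over 210 s, if anything falls off the work surface, if the arm or the gripper's body presses on something with over 40 N, if the wrist force passes 120 N, or if a joint passes its speed limit or range.

ROBOT

A 6-joint arm with a two-finger parallel gripper is mounted at the origin on a cart in front of the work surface, level with it; the furniture and walls round the work are solid. World frame = base frame: x ahead of the robot, y to its left, z up, the work surface at z = 0. Lengths are in m, angles in degrees, forces in N, time in s.
With the tool pointing down it reaches from about 0.375 to 0.9 m from the base axis. Payload 3.1 kg.
Tool frame: the origin (TCP) lies between the finger pads; the fingertips stand 11 mm ahead of it and the grasp point (between the pads) lies 8 mm behind it; z points along the fingers, y is the direction in which the jaws open and shut (so a half turn about z gives the same grasp; the last joint's range is limited). The gripper opens to 87 mm and grips with 3 to 60 N. Pads are 19 mm wide; open, the fingers measure 117 mm over their backs; the gripper's body (75 mm by 190 mm) begins 51 mm behind the grasp point.
Start: joints at [-84.54, 30.224, 82.088, -0, 67.689, -10.227], TCP at [0.169, -0.602, 0.234] pointing down, gripper open.
Joint ranges: [-176.69, 176.69], [-43.24, 126.21], [12.49, 139.97], [-82, 262], [0, 151.66], [-163.58, 163.58]. Speed limits (degrees/s): [159.86, 159.86, 180, 180, 180, 180].

INTERFACE

Orientations are given as a 3x3 rotation matrix whose columns are the frame's x, y, z axes.
In Python, from rig import bot, vision gives the robot as it stands. The module is installed in compiled form; this text tells all that it offers.
- The arm moves only by the tool jog_arm, never from a script. Its argument "rows" is a list of rows, each an object with "dp": the shift along the tool's x, y, z in mm, a list of three; "turn": the turn, a rotation vector about the tool's x, y, z in degrees, a list of three; "grip": the opening, from 0 (shut) to 1 (fully open). A call has 1 to 10 rows; each row is the pose to reach, as a shift and turn from the pose commanded when the call began, along the tool's axes at that moment; what a row does not reach only later rows make up. A row lasts 1/10 s, in which the tool goes at most 50 mm and 8.59 degrees, less where a joint would pass 70% of its speed; a pose out of reach is approached as far as the arm can. A call with a gripper value outside its range is refused whole. The fingers move at their own pace and stop on an object; the grip force is fixed at half the most. Time passes only in rows, so rows that repeat a pose let the fingers close. It gives the time, the measured TCP pose, the force and the opening at its end, in the units of the state.
- bot.read_state(): the state, without advancing time (a new reading comes with each control period).
- vision.capture(name): name is "scene" or "side" or "wrist"; returns (picture, depth): 480x640x3 uint8, red, green, blue; 480x640 float32, m along the optical axis (not along the pixel's ray), 0 where there is no reading.
- vision.camera_info(name): a dict with "vertical_fov" (degrees; the focal length in pixels is half the picture's height over the tangent of half this angle, whatever the lens; pixels are square), "cx", "cy" (the principal point, pixels), "k1" (the pictures are not rectified: a ray, as slopes to the right and down, at radius r is drawn at 1 + k1 r^2 times it, then the intrinsics apply), "position" and "rotation" of the camera in the world. Camera axes: x right, y down, z forward; pixel columns grow to the right and rows downward; lengths in m; the calibration is good to about 2 mm. A picture is of the moment at which its call begins: read the wrist's pose just before it. camera_info takes no time and is no camera call; for the wrist camera it gives the pose at the moment of the call.
- bot.hand_in(): hands the job in, once; it reports no verdict.
The state is a dict: "time_s": time; "joint_positions": joint angles; "qvel": joint speeds; "tau": joint torques, N m; "position": TCP position; "tcp_rot": TCP orientation; "force": force on the tool from outside, world axes, zero at the start; "moment": the same for the moment, N m; "opening": opening from 0.0 (shut) to 1.0 (fully open).
Only numpy, scipy, OpenCV 4.12 (cv2) and the standard library are available. Lean on these libraries where they do the work, as an engineer would, in place of code of your own. Each camera call takes 0.05 s, during which the arm holds its last target.

## Working session

There is one attempt and no reset: what is moved stays moved. The work goes in short steps, Python scripts to look and compute and a tool call to move; the robot and the scene stay as the last step left them, time stands still between calls to the robot, and variables do not carry over. Pictures are saved under pics/ and viewed, and the job is handed in when it is done.

Besides the shell and the picture viewer there is one more tool, called as name(argument=value, ...), one argument or row to a line, values as JSON. jog_arm: Moves the arm, as the interface text tells. Its arguments: {"type":"object","properties":{"rows":{"type":"array"}},"required":["rows"]}

```bash
ls; mkdir -p pics
cat > h.py <<'E'
import numpy as np, cv2
from rig import bot, vision
def cap(name,fn=None):
    info=vision.camera_info(name)
    im,d=vision.capture(name)
    if fn: cv2.imwrite('pics/'+fn,im[:,:,::-1])
    return im,d,info
def ray(info,u,v):
    f=240/np.tan(np.radians(info['vertical_fov'])/2)
    K=np.array([[f,0,info['cx']],[0,f,info['cy']],[0,0,1.]])
    p=cv2.undistortPoints(np.array([[[u,v]]],float),K,np.array([info['k1'],0,0,0,0.]))[0,0]
    R=np.array(info['rotation']);return np.array(info['position']),np.array([p[0],p[1],1.]),R
def onz(info,u,v,z):
    o,r,R=ray(info,u,v); w=R@r; return o+w*(z-o[2])/w[2]
def atd(info,u,v,d):
    o,r,R=ray(info,u,v); return o+R@(r*d)
def proj(info,P):
    f=240/np.tan(np.radians(info['vertical_fov'])/2)
    R=np.array(info['rotation']); c=R.T@(np.array(P)-np.array(info['position']))
    s=c[:2]/c[2]; s=s*(1+info['k1']*(s@s)); return f*s+np.array([info['cx'],info['cy']])
def st():
    s=bot.read_state(); print('t',round(s['time_s'],2),'p',np.round(s['position'],4),'f',np.round(s['force'],1),'op',round(s['opening'],3)); print(np.round(s['tcp_rot'],3).tolist()); return s
E
python3 - <<'E'
from h import *
for n in ['scene','side','wrist']:
    im,d,i=cap(n,n+'0.png'); print(n,i,(d>0).mean())
st()
E
```

```text
pics
scene {'vertical_fov': 43.57842937884138, 'cx': 320.5303105395259, 'cy': 236.12565107746116, 'k1': -0.1195243243333049, 'position': array([-0.34706993,  0.98077573,  1.4537338 ]), 'rotation': array([[-0.77145509, -0.46698027,  0.432188  ],
       [-0.63613478,  0.55135371, -0.53976071],
       [ 0.01376914, -0.69133097, -0.72240702]])} 0.9958072916666667
side {'vertical_fov': 55.503970468730785, 'cx': 323.01852780983796, 'cy': 242.3576112205627, 'k1': 0.01027235730379586, 'position': array([0.83927635, 0.85944304, 0.91860864]), 'rotation': array([[-0.93498648,  0.24235016, -0.25897236],
       [ 0.35455974,  0.61936523, -0.70048133],
       [-0.00936329, -0.74676175, -0.66502573]])} 0.9959928385416666
wrist {'vertical_fov': 69.40440559401634, 'cx': 319.6682689260617, 'cy': 242.35147333244316, 'k1': -0.04323238115694704, 'position': array([ 0.2494491 , -0.57966628,  0.38438433]), 'rotation': array([[ 0.27145496, -0.91914819, -0.28544494],
       [-0.96244901, -0.25986531, -0.07849788],
       [-0.00202605,  0.29603484, -0.95517499]])} 0.996005859375
t 0.15 p [ 0.169  -0.6011  0.2328] f [ 0.4  0.2 -0.4] op 0.999
[[0.963, 0.27, -0.0], [0.27, -0.963, 0.002], [0.0, -0.002, -1.0]]
```

View pics/scene0.png

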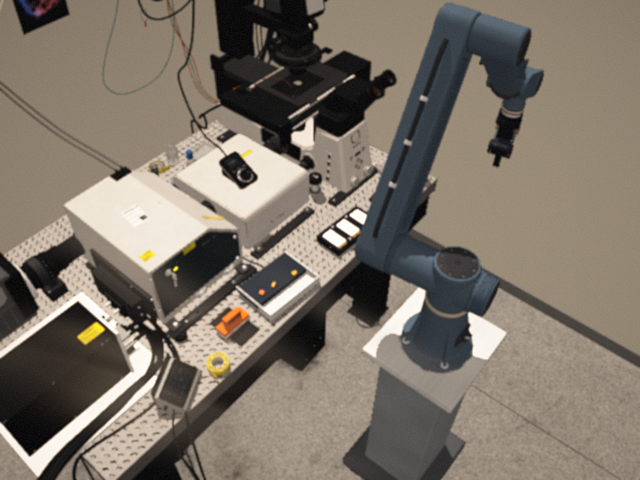

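View pics/side0.png

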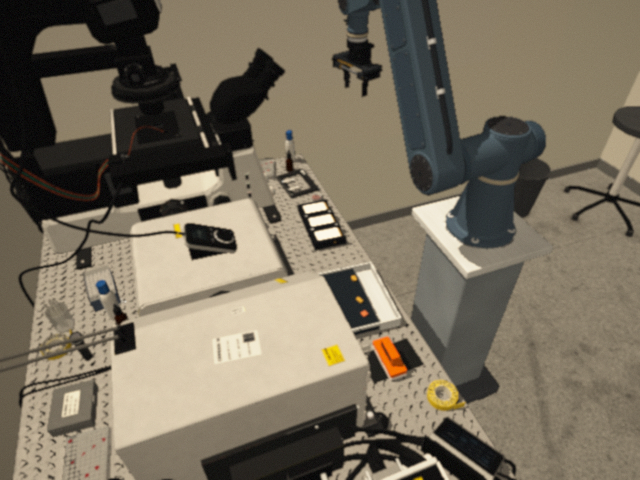

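View pics/wrist0.png

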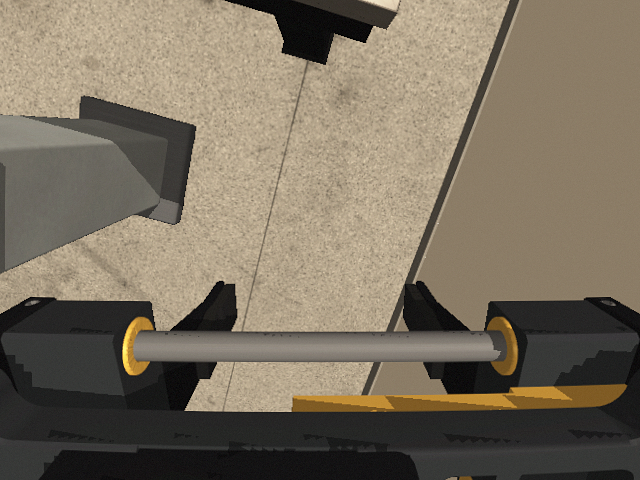

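Run:
```python
from h import *
im=cv2.imread('pics/scene0.png'); cv2.imwrite('pics/sc_z.png',cv2.resize(im[190:390,190:390],(800,800),interpolation=cv2.INTER_CUBIC)[:600])
im=cv2.imread('pics/side0.png'); cv2.imwrite('pics/si_z.png',cv2.resize(im[120:410,260:480],None,fx=2,fy=2,interpolation=cv2.INTER_CUBIC))
si,d,i=cap('side')
for (u,v) in [(318,215),(322,226),(327,237),(350,300),(353,279),(358,300),(364,314),(387,357),(400,375),(405,335),(380,315)]:
  print((u,v),np.round(atd(i,u,v,d[v,u]),3))
sc,d,i=cap('scene')
for (u,v) in [(334,240),(346,228),(360,214),(276,284),(268,286),(263,292),(295,272),(232,322),(225,318)]:
  print((u,v),np.round(atd(i,u,v,d[v,u]),3))
```

```text
(318, 215) [ 0.461 -0.205  0.029]
(322, 226) [ 0.469 -0.15   0.028]
(327, 237) [ 0.473 -0.096  0.028]
(350, 300) [0.506 0.152 0.025]
(353, 279) [0.472 0.093 0.032]
(358, 300) [0.49  0.166 0.033]
(364, 314) [0.493 0.211 0.029]
(387, 357) [0.496 0.343 0.029]
(400, 375) [0.484 0.387 0.013]
(405, 335) [0.417 0.287 0.003]
(380, 315) [0.449 0.213 0.009]
(334, 240) [ 0.463 -0.102  0.025]
(346, 228) [ 0.468 -0.173  0.023]
(360, 214) [ 0.471 -0.255  0.025]
(276, 284) [0.485 0.156 0.021]
(268, 286) [0.494 0.181 0.028]
(263, 292) [0.492 0.206 0.025]
(295, 272) [0.465 0.089 0.033]
(232, 322) [0.479 0.35  0.034]
(225, 318) [0.492 0.362 0.055]
```

View pics/sc_z.png

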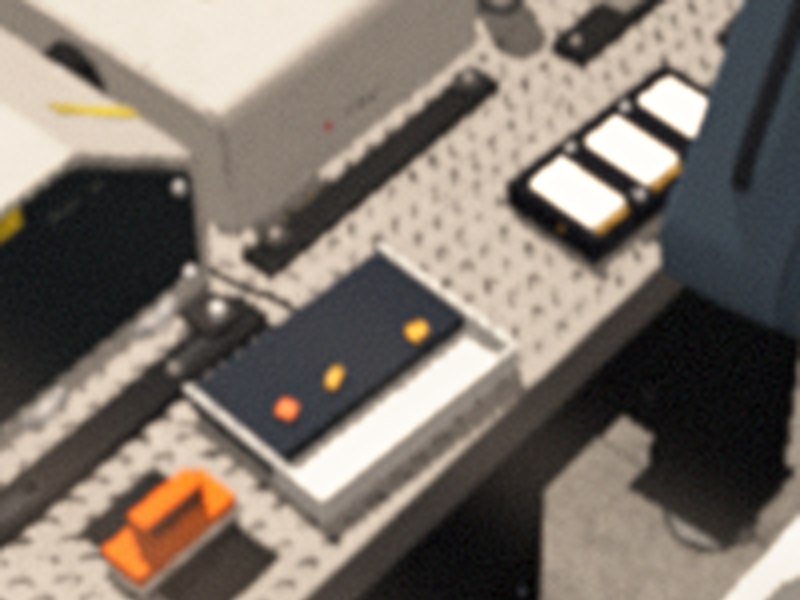

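View pics/si_z.png

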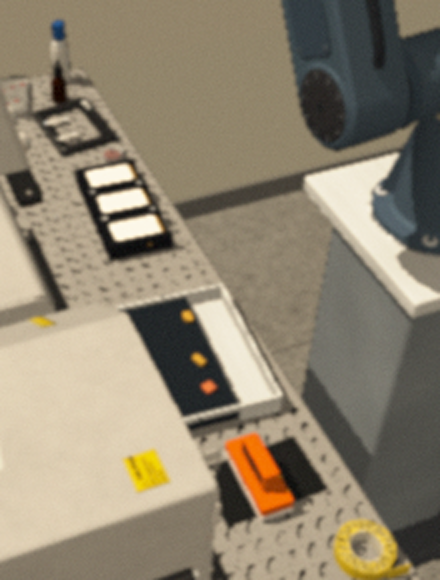

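Run:
```python
from h import *
i=vision.camera_info('scene')
def c(x,y,z,n): print(n,np.round(onz(i,190+x/4,190+y/4,z),4))
c(190,385,.024,'dk farL');c(293,455,.024,'dk nearL');c(462,322,.024,'dk nearR');c(380,252,.024,'dk farR')
c(515,350,.03,'gut nearR');c(325,505,.03,'gut nearL')
c(513,193,.028,'nest farL');c(668,70,.028,'nest farR');c(595,250,.014,'nest nearL')
c(270,555,.003,'mat nearR');c(150,475,.003,'mat farR')
c(200,245,0,'box corner bottom'); c(218,110,.1,'boxtop?')
c(190,265,0.,'instr rt corner')
_,d,i=cap('scene'); 
P=lambda u,v:np.round(atd(i,u,v,d[v,u]),3)
for u,v in [(245,216),(252,250),(240,220),(230,215),(300,200),(240,255),(200,290),(170,310),(237,238),(160,240)]: print(u,v,P(u,v))
```

```text
dk farL [0.567  0.2399 0.024 ]
dk nearL [0.4611 0.2378 0.024 ]
dk nearR [0.4495 0.0576 0.024 ]
dk farR [0.5476 0.044  0.024 ]
gut nearR [0.3966 0.0567 0.03  ]
gut nearL [0.4087 0.2592 0.03  ]
nest farL [ 0.5055 -0.0722  0.028 ]
nest farR [ 0.4968 -0.2714  0.028 ]
nest nearL [ 0.4226 -0.0765  0.014 ]
mat nearR [0.4231 0.3047 0.003 ]
mat farR [0.542  0.3102 0.003 ]
box corner bottom [0.6802 0.1178 0.    ]
boxtop? [0.7021 0.0634 0.1   ]
instr rt corner [0.6709 0.1386 0.    ]
245 216 [0.67  0.088 0.145]
252 250 [ 0.66   0.083 -0.009]
240 220 [0.679 0.103 0.133]
230 215 [0.719 0.107 0.133]
300 200 [ 0.659 -0.159  0.045]
240 255 [0.626 0.165 0.061]
200 290 [0.625 0.337 0.052]
170 310 [0.618 0.455 0.078]
237 238 [0.628 0.167 0.138]
160 240 [0.69  0.387 0.264]
```

Run:
```python
from h import *
H={}
for n in ['scene','side']:
    _,d,i=cap(n)
    f=240/np.tan(np.radians(i['vertical_fov'])/2)
    K=np.array([[f,0,i['cx']],[0,f,i['cy']],[0,0,1.]])
    vv,uu=np.mgrid[0:480:2,0:640:2]
    p=cv2.undistortPoints(np.stack([uu,vv],-1).reshape(-1,1,2).astype(float),K,np.array([i['k1'],0,0,0,0.]))[:,0]
    dd=d[::2,::2].ravel(); P=np.c_[p,np.ones(len(p))]*dd[:,None]; P=P@np.array(i['rotation']).T+i['position']; P=P[dd>0]
    for x,y,z in P:
        if .3<x<.85 and -.6<y<.6: k=(int(x/.05),int(np.floor(y/.05))); H[k]=max(H.get(k,-1),z)
print('y\\x',[round(a*.05,2) for a in range(6,17)])
for b in range(11,-13,-1): print('%.2f'%(b*.05),' '.join('%4d'%(1000*H[(a,b)]) if (a,b) in H else '  . ' for a in range(6,17)))
```

```text
y\x [0.3, 0.35, 0.4, 0.45, 0.5, 0.55, 0.6, 0.65, 0.7, 0.75, 0.8]
0.55   .    19   49   70   70   49  122  147  110  108   22
0.50   .     5   36   58   67   73  114  123  121  122  122
0.45   .    22   27   22   12   44  270  273  273  271  270
0.40   .    23   25    8    6  230  271  274  271  270  271
0.35 -826    6    9   60   31   23  269  270  271  271  272
0.30 -837    6   11   64   28   27  273  271  270  270  273
0.25 -834   10   34   34   33   26  271  269  269  271  273
0.20 -831    8   36   32   33   31  250  252  252  253  252
0.15 -835    7   34   38   32   43  209  212  211  212  211
0.10 -832    5   33   30   29   25   30  153  158  154  156
0.05 -831   32   33   35   36   23  141  161  160  158  159
0.00 -839    6   32   36   35   19  129  156  175  194  220
-0.05 -833    6    9   10    7   10  128  155  178  203  228
-0.10 -838    4   34   36   35    8  138  156  160  197  220
-0.15 -836    4   34   38   35    6  128  159  352  349  346
-0.20 -830    4   33   35   35   12  136  160  351  346  348
-0.25 -840    4   35   35   33   17   22  151  326  313  311
-0.30 -834    5   32   33   27   88  166  172  316  448  667
-0.35   .     6   16    5  464  442  411  404  358  642  661
-0.40   .     6   13  437  467  445  415  408  356  656  651
-0.45   .     5   16   13  474  465  410  408  362  640  577
-0.50   .     4   13   11  468  158  395 -831  319  449  610
-0.55   .     7   76   84   19   18   12 -850  305  325  320
-0.60   .    10  123    4   22   15    5    5  305  318  318
```

jog_arm(
  rows=[
    {"dp": [237, -247, -100], "turn": [0, 0, -60], "grip": 1},
    {"dp": [237, -247, -100], "turn": [0, 0, -60], "grip": 1},
    {"dp": [237, -247, -100], "turn": [0, 0, -60], "grip": 1},
    {"dp": [237, -247, -100], "turn": [0, 0, -60], "grip": 1},
    {"dp": [237, -247, -100], "turn": [0, 0, -60], "grip": 1},
    {"dp": [237, -247, -100], "turn": [0, 0, -60], "grip": 1},
    {"dp": [237, -247, -100], "turn": [0, 0, -60], "grip": 1},
    {"dp": [237, -247, -100], "turn": [0, 0, -60], "grip": 1},
    {"dp": [237, -247, -100], "turn": [0, 0, -60], "grip": 1},
  ],
)

```text
time_s: 1.3
position: [0.331, -0.299, 0.3343]
tcp_rot: [[0.245, 0.969, 0.001], [0.969, -0.245, -0.002], [-0.002, 0.001, -1.0]]
force: [-0.0, 0.2, 0.0]
opening: 1.001
```

```bash
cat >> h.py <<'E'
def totool(tgt,yaw=None):
    s=st(); R=np.array(s['tcp_rot']); d=R.T@(np.array(tgt)-np.array(s['position']))*1000
    print('dp',np.round(d,1))
    if yaw is not None:
        x=np.array([np.cos(yaw),np.sin(yaw),0]); z=np.array([0,0,-1.]); T=np.c_[x,np.cross(z,x),z]
        print('turn',np.round(np.degrees(cv2.Rodrigues(R.T@T)[0].ravel()),1))
E
python3 - <<'E'
from h import *
totool([.43,0.05,.33],np.radians(177)); print(np.round(bot.read_state()['joint_positions'],1))
E
```

```text
t 1.3 p [ 0.331  -0.299   0.3343] f [-0.   0.2  0. ] op 1.001
[[0.245, 0.969, 0.001], [0.969, -0.245, -0.002], [-0.002, 0.001, -1.0]]
dp [362.6  10.4   3.7]
turn [-0.000e+00  1.000e-01 -1.012e+02]
[-56.5   9.   98.4  -0.   72.4 -42.3]
```

jog_arm(
  rows=[
    {"dp": [532, -12, -30], "turn": [0, 0, -101], "grip": 1},
    {"dp": [532, -12, -30], "turn": [0, 0, -101], "grip": 1},
    {"dp": [532, -12, -30], "turn": [0, 0, -101], "grip": 1},
    {"dp": [532, -12, -30], "turn": [0, 0, -101], "grip": 1},
    {"dp": [532, -12, -30], "turn": [0, 0, -101], "grip": 1},
    {"dp": [532, -12, -30], "turn": [0, 0, -101], "grip": 1},
    {"dp": [532, -12, -30], "turn": [0, 0, -101], "grip": 1},
    {"dp": [532, -12, -30], "turn": [0, 0, -101], "grip": 1},
    {"dp": [532, -12, -30], "turn": [0, 0, -101], "grip": 1},
    {"dp": [532, -12, -30], "turn": [0, 0, -101], "grip": 1},
  ],
)

```text
time_s: 2.3
position: [0.4444, 0.1872, 0.3612]
tcp_rot: [[-0.95, 0.312, 0.0], [0.312, 0.95, -0.001], [-0.0, -0.001, -1.0]]
force: [1.7, 0.1, -0.1]
opening: 0.997
```

Run:
```python
from h import *
totool([.45,0.22,.36],np.radians(177)); print(np.round(bot.read_state()['joint_positions'],1))
```

```text
t 2.3 p [0.4444 0.1872 0.3612] f [ 1.7  0.1 -0.1] op 0.997
[[-0.95, 0.312, 0.0], [0.312, 0.95, -0.001], [-0.0, -0.001, -1.0]]
dp [ 4.9 33.   1.2]
turn [ -0.1   0.  -15.2]
[  9.6  10.9  91.5  -0.1  77.5 -62.2]
```

jog_arm(
  rows=[
    {"dp": [5, 33, 0], "turn": [0, 0, -15], "grip": 1},
    {"dp": [5, 33, 0], "turn": [0, 0, -15], "grip": 1},
    {"dp": [5, 33, 0], "turn": [0, 0, -15], "grip": 1},
    {"dp": [5, 33, 0], "turn": [0, 0, -15], "grip": 1},
  ],
)

```text
time_s: 2.7
position: [0.4492, 0.2182, 0.3609]
tcp_rot: [[-0.998, 0.063, -0.001], [0.063, 0.998, -0.001], [0.001, -0.001, -1.0]]
force: [0.2, 0.7, -0.2]
opening: 1.001
```

Run:
```python
from h import *
st(); cap('wrist','w1.png'); print(vision.camera_info('wrist')['position'])
```

```text
t 2.7 p [0.4492 0.2182 0.3609] f [ 0.2  0.7 -0.2] op 1.001
[[-0.998, 0.063, -0.001], [0.063, 0.998, -0.001], [0.001, -0.001, -1.0]]
[0.36885088 0.22293824 0.51290391]
```

View pics/w1.png

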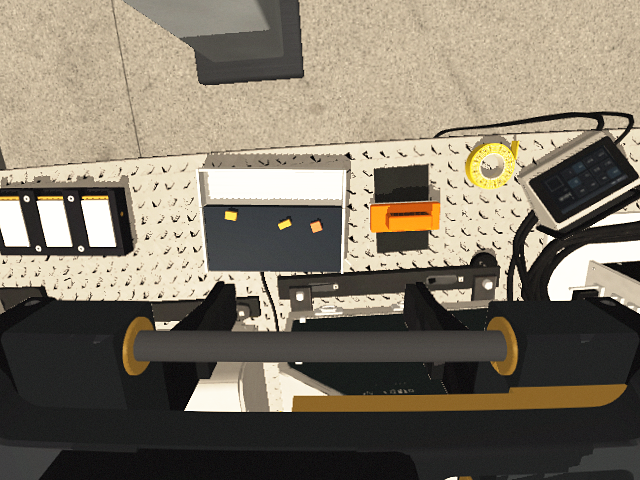

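Run:
```python
from h import *
im=cv2.imread('pics/w1.png')
cv2.imwrite('pics/w1z.png',cv2.resize(im[140:285,190:450],(780,435),interpolation=cv2.INTER_CUBIC))
cv2.imwrite('pics/w1n.png',cv2.resize(im[175:265,0:140],(700,450),interpolation=cv2.INTER_CUBIC))
hsv=cv2.cvtColor(im,cv2.COLOR_BGR2HSV)
i=vision.camera_info('wrist')
m=((hsv[...,0]<30)&(hsv[...,1]>120)&(hsv[...,2]>120)).astype(np.uint8); m[285:]=0
n,l,s,c=cv2.connectedComponentsWithStats(m)
for k in range(1,n):
    if s[k,4]>20: print(s[k],np.round(c[k],1),np.round(onz(i,*c[k],.031),4))
```

```text
[ 465  141   54   48 1052] [489.8 163.6] [0.4199 0.4542 0.031 ]
[  0 196  19   4  75] [  9.1 197.5] [ 0.4224 -0.2329  0.031 ]
[ 37 196  26   4  98] [ 50.2 197.5] [ 0.427  -0.1694  0.031 ]
[ 82 196  27   4 104] [ 95.  197.5] [ 0.4317 -0.1024  0.031 ]
[ 370  201   70   32 1871] [404.1 216.8] [0.488  0.3361 0.031 ]
[225 211  12  10 106] [230.5 215.3] [0.4705 0.089  0.031 ]
[278 219  14  11  86] [284. 224.] [0.488  0.1641 0.031 ]
[310 221  13  12 108] [315.8 226.4] [0.4944 0.2094 0.031 ]
```

View pics/w1z.png

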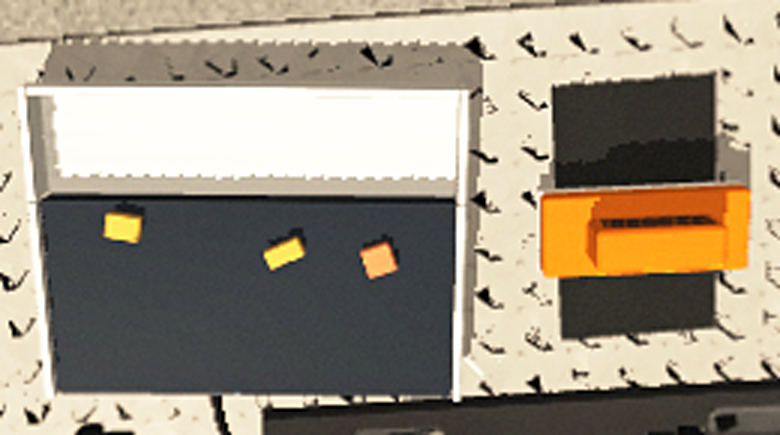

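View pics/w1n.png

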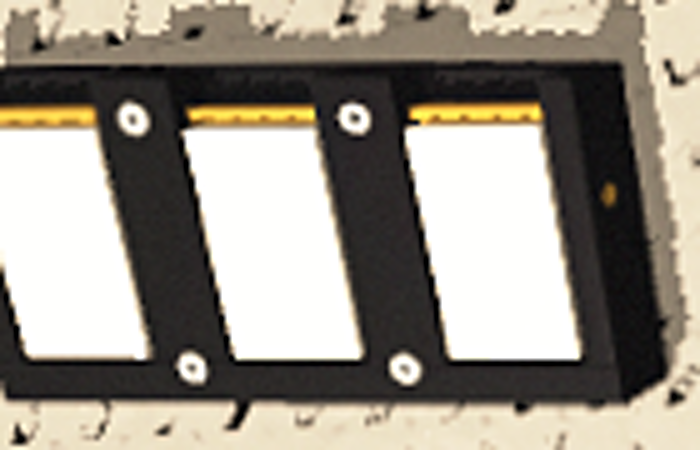

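```bash
cat > m1.py <<'E'
from h import *
i=vision.camera_info('wrist')
def c(x,y,z,n): p=onz(i,190+x/3-.33,140+y/3-.33,z); print(n,np.round(p,4)); return p
nl=c(40,198,.024,'near -y');nr=c(457,198,.024,'near +y');fl=c(53,393,.024,'far -y');fr=c(455,393,.024,'far +y')
gl=c(25,89,.03,'gut near -y');gr=c(466,89,.03,'gut near +y')
for a,b in [(nl,nr),(fl,fr),(gl,gr)]: print('len',np.linalg.norm(b-a),'yaw',-np.arctan2((b-a)[0],(b-a)[1]))
B=[c(541,193,.025,'bl n-'),c(748,187,.025,'bl n+'),c(747,268,.025,'f+'),c(543,277,.025,'f-')]; print(np.mean(B,0))
B=[c(597,228,.055,'bar n-'),c(724,222,.055,'bar n+'),c(722,266,.055,'f+'),c(594,272,.055,'f-')]; print(np.mean(B,0))
M=[c(552,86,.003,'mat'),c(715,74,.003,'mat'),c(715,328,.003,'mat'),c(562,338,.003,'mat')]; print(np.mean(M,0))
def c(x,y,z,n): p=onz(i,x/5-.4,175+y/5-.4,z); print(n,np.round(p,4)); return p
N=[c(408,124,.028,'c2n-'),c(545,122,.028,'c2n+'),c(582,358,.028,'f+'),c(450,358,.028,'f-')]; print(np.mean(N,0))
N=[c(185,128,.028,'c1n-'),c(318,124,.028,'c1n+'),c(363,358,.028,'f+'),c(234,358,.028,'f-')]; print(np.mean(N,0))
E
python3 m1.py
```

```text
near -y [0.4552 0.0493 0.024 ]
near +y [0.4679 0.2487 0.024 ]
far -y [0.5553 0.0397 0.024 ]
far +y [0.5678 0.2433 0.024 ]
gut near -y [0.4033 0.0526 0.03  ]
gut near +y [0.4164 0.2547 0.03  ]
len 0.19973804592198358 yaw -0.06357925644821105
len 0.20404333563762633 yaw -0.06124474559615618
len 0.2025611993811555 yaw -0.06486800236000916
bl n- [0.4678 0.2886 0.025 ]
bl n+ [0.4708 0.3875 0.025 ]
f+ [0.5109 0.3886 0.025 ]
f- [0.5093 0.2888 0.025 ]
[0.48970703 0.33837259 0.025     ]
bar n- [0.4792 0.3095 0.055 ]
bar n+ [0.4799 0.3671 0.055 ]
f+ [0.5005 0.3668 0.055 ]
f- [0.4998 0.3081 0.055 ]
[0.48987198 0.33788005 0.055     ]
mat [0.4201 0.298  0.003 ]
mat [0.419  0.3769 0.003 ]
mat [0.5487 0.3806 0.003 ]
mat [0.5492 0.301  0.003 ]
[0.48423113 0.33912905 0.003     ]
c2n- [ 0.4334 -0.1257  0.028 ]
c2n+ [ 0.4357 -0.0847  0.028 ]
f+ [ 0.5067 -0.0906  0.028 ]
f- [ 0.5041 -0.1315  0.028 ]
[ 0.46999146 -0.10815627  0.028     ]
c1n- [ 0.4298 -0.194   0.028 ]
c1n+ [ 0.4315 -0.1529  0.028 ]
f+ [ 0.5025 -0.1589  0.028 ]
f- [ 0.4999 -0.1999  0.028 ]
[ 0.46591449 -0.17642578  0.028     ]
```

jog_arm(
  rows=[
    {"dp": [-33, 122, 240], "turn": [0, 0, -3], "grip": 1},
    {"dp": [-33, 122, 240], "turn": [0, 0, -3], "grip": 1},
    {"dp": [-33, 122, 240], "turn": [0, 0, -3], "grip": 1},
    {"dp": [-33, 122, 240], "turn": [0, 0, -3], "grip": 1},
    {"dp": [-33, 122, 240], "turn": [0, 0, -3], "grip": 1},
    {"dp": [-33, 122, 240], "turn": [0, 0, -3], "grip": 1},
    {"dp": [-33, 122, 240], "turn": [0, 0, -3], "grip": 1},
    {"dp": [-33, 122, 240], "turn": [0, 0, -3], "grip": 1},
  ],
)

```text
time_s: 3.55
position: [0.4892, 0.3383, 0.1219]
tcp_rot: [[-1.0, 0.009, -0.0], [0.009, 1.0, -0.001], [0.0, -0.001, -1.0]]
force: [-0.6, -0.1, 1.2]
opening: 1.0
```

Run:
```python
from h import *
totool([.490,.338,.039],np.radians(179.3)); cap('wrist','w2.png'); print(vision.camera_info('wrist')['position'])
```

```text
t 3.55 p [0.4892 0.3383 0.1219] f [-0.6 -0.1  1.2] op 1.0
[[-1.0, 0.009, -0.0], [0.009, 1.0, -0.001], [0.0, -0.001, -1.0]]
dp [-0.8 -0.2 82.9]
turn [-0.  -0.   0.2]
[0.40885434 0.33860307 0.27444543]
```

View pics/w2.png

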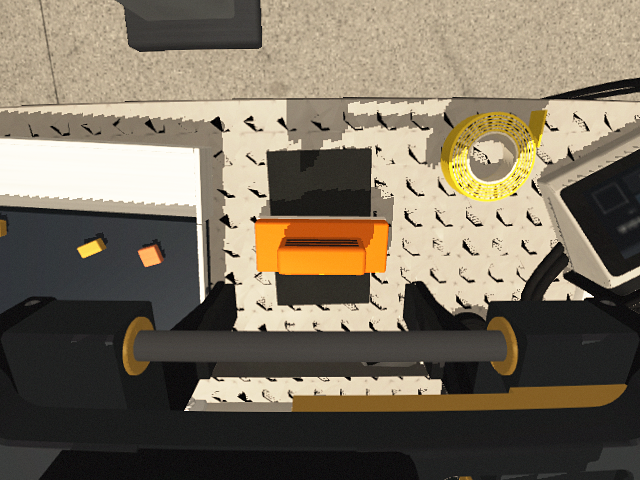

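jog_arm(
  rows=[
    {"dp": [-1, 0, 40], "turn": [0, 0, 0], "grip": 1},
    {"dp": [-1, 0, 70], "turn": [0, 0, 0], "grip": 1},
    {"dp": [-1, 0, 83], "turn": [0, 0, 0], "grip": 1},
    {"dp": [-1, 0, 83], "turn": [0, 0, 0], "grip": 1},
    {"dp": [-1, 0, 83], "turn": [0, 0, 0], "grip": 0.5},
    {"dp": [-1, 0, 83], "turn": [0, 0, 0], "grip": 0.5},
    {"dp": [-1, 0, 83], "turn": [0, 0, 0], "grip": 0.4},
    {"dp": [-1, 0, 83], "turn": [0, 0, 0], "grip": 0.4},
    {"dp": [-1, 0, 83], "turn": [0, 0, 0], "grip": 0.4},
  ],
)

```text
time_s: 4.5
position: [0.4901, 0.3396, 0.0396]
tcp_rot: [[-1.0, 0.006, 0.001], [0.006, 1.0, 0.001], [-0.001, 0.001, -1.0]]
force: [-0.7, -0.4, 4.9]
opening: 0.686
```

jog_arm(
  rows=[
    {"dp": [0, 0, -40], "turn": [0, 0, 0], "grip": 0.3},
    {"dp": [0, 0, -75], "turn": [0, 0, 0], "grip": 0.3},
    {"dp": [-10, -40, -75], "turn": [0, 0, 1], "grip": 0.3},
    {"dp": [-20, -80, -75], "turn": [0, 0, 2], "grip": 0.3},
    {"dp": [-30, -120, -75], "turn": [0, 0, 3], "grip": 0.3},
    {"dp": [-41, -158, -75], "turn": [0, 0, 3.3], "grip": 0.3},
    {"dp": [-41, -158, -75], "turn": [0, 0, 3.3], "grip": 0.3},
  ],
)

```text
time_s: 5.2
position: [0.5313, 0.1768, 0.1137]
tcp_rot: [[-0.998, 0.069, 0.001], [0.069, 0.998, -0.001], [-0.001, -0.001, -1.0]]
force: [0.3, 0.5, -1.5]
opening: 0.689
```

Run:
```python
from h import *
totool([.5302,.1809,.062],np.radians(176.4)); cap('wrist','w3.png'); cap('side','s3.png')
```

```text
t 5.2 p [0.5313 0.1768 0.1137] f [ 0.3  0.5 -1.5] op 0.689
[[-0.998, 0.069, 0.001], [0.069, 0.998, -0.001], [-0.001, -0.001, -1.0]]
dp [ 1.4  4.1 51.7]
turn [-0.1  0.1 -0.4]
```

View pics/w3.png

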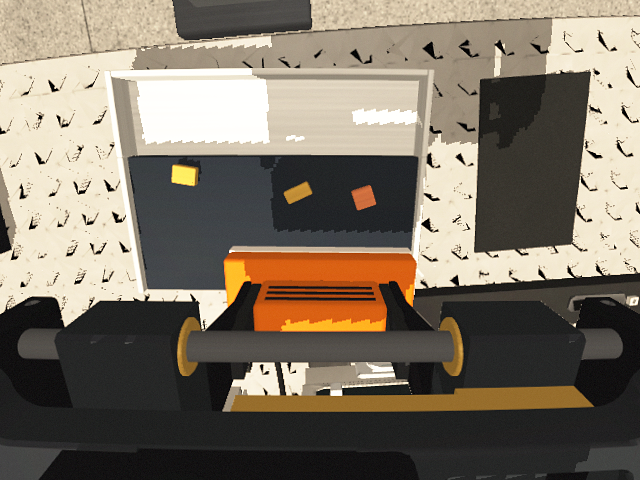

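jog_arm(
  rows=[
    {"dp": [0, 0, 25], "turn": [0, 0, 0], "grip": 0.3},
    {"dp": [0, 0, 45], "turn": [0, 0, 0], "grip": 0.3},
    {"dp": [0, 0, 51], "turn": [0, 0, 0], "grip": 0.3},
    {"dp": [0, 0, 51], "turn": [0, 0, 0], "grip": 0.3},
    {"dp": [6, 0, 51], "turn": [0, 0, 0], "grip": 0.3},
    {"dp": [12, 0, 51], "turn": [0, 0, 0], "grip": 0.3},
    {"dp": [18, 0, 51], "turn": [0, 0, 0], "grip": 0.3},
  ],
)

```text
time_s: 6.0
position: [0.5112, 0.1825, 0.0633]
tcp_rot: [[-0.998, 0.064, 0.001], [0.064, 0.998, 0.0], [-0.001, 0.0, -1.0]]
force: [-0.0, 0.1, -1.4]
opening: 0.69
```

Run:
```python
from h import *
st(); cap('wrist','w4.png')
```

```text
t 6.0 p [0.5112 0.1825 0.0633] f [-0.   0.1 -1.4] op 0.69
[[-0.998, 0.064, 0.001], [0.064, 0.998, 0.0], [-0.001, 0.0, -1.0]]
```

View pics/w4.png

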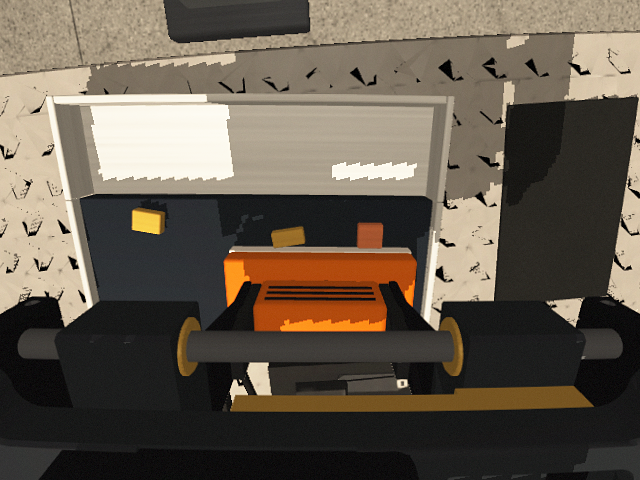

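jog_arm(
  rows=[
    {"dp": [6, 0, 1], "turn": [0, 0, 0], "grip": 0.3},
    {"dp": [12, 0, 1], "turn": [0, 0, 0], "grip": 0.3},
    {"dp": [18, 0, 1], "turn": [0, 0, 0], "grip": 0.3},
    {"dp": [24, 0, 1], "turn": [0, 0, 0], "grip": 0.3},
    {"dp": [30, 0, 1], "turn": [0, 0, 0], "grip": 0.3},
    {"dp": [36, 0, 1], "turn": [0, 0, 0], "grip": 0.3},
    {"dp": [42, 0, 1], "turn": [0, 0, 0], "grip": 0.3},
    {"dp": [47, 0, 1], "turn": [0, 0, 0], "grip": 0.3},
    {"dp": [47, 0, 1], "turn": [0, 0, 0], "grip": 0.3},
  ],
)

```text
time_s: 6.95
position: [0.4635, 0.1852, 0.0616]
tcp_rot: [[-0.998, 0.064, -0.002], [0.064, 0.998, -0.0], [0.002, -0.0, -1.0]]
force: [-0.1, 0.6, -1.0]
opening: 0.682
```

Run:
```python
from h import *
st(); cap('wrist','w5.png')
```

```text
t 6.95 p [0.4635 0.1852 0.0616] f [-0.1  0.6 -1. ] op 0.682
[[-0.998, 0.064, -0.002], [0.064, 0.998, -0.0], [0.002, -0.0, -1.0]]
```

View pics/w5.png

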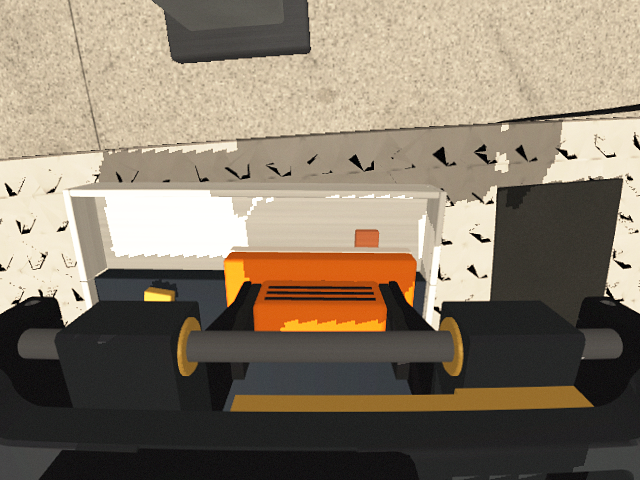

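jog_arm(
  rows=[
    {"dp": [0, 0, -40], "turn": [0, 0, 0], "grip": 0.3},
    {"dp": [0, 0, -50], "turn": [0, 0, 0], "grip": 0.3},
    {"dp": [-25, -30, -50], "turn": [0, 0, 0], "grip": 0.3},
    {"dp": [-50, -60, -50], "turn": [0, 0, 0], "grip": 0.3},
    {"dp": [-60, -78, -50], "turn": [0, 0, 0], "grip": 0.3},
    {"dp": [-60, -78, -50], "turn": [0, 0, 0], "grip": 0.3},
  ],
)

```text
time_s: 7.6
position: [0.5224, 0.1011, 0.1119]
tcp_rot: [[-0.998, 0.068, 0.004], [0.068, 0.998, -0.001], [-0.004, -0.0, -1.0]]
force: [-0.7, 0.6, -1.1]
opening: 0.685
```

Run:
```python
from h import *
st(); cap('wrist','w6.png')
```

```text
t 7.6 p [0.5224 0.1011 0.1119] f [-0.7  0.6 -1.1] op 0.685
[[-0.998, 0.068, 0.004], [0.068, 0.998, -0.001], [-0.004, -0.0, -1.0]]
```

View pics/w6.png

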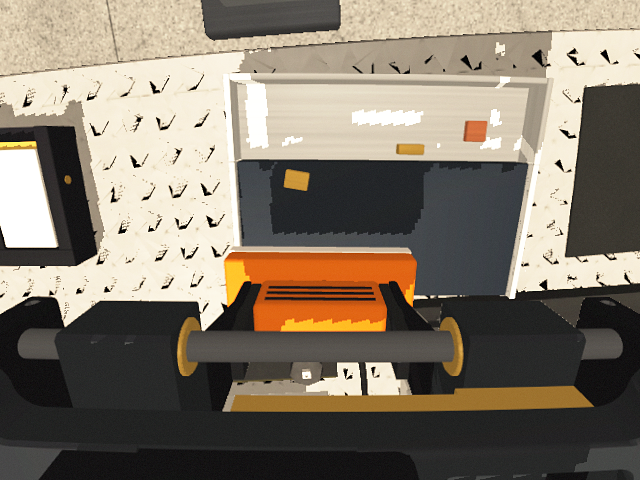

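jog_arm(
  rows=[
    {"dp": [0, 6, 25], "turn": [0, 0, 0], "grip": 0.3},
    {"dp": [0, 6, 45], "turn": [0, 0, 0], "grip": 0.3},
    {"dp": [0, 6, 50], "turn": [0, 0, 0], "grip": 0.3},
    {"dp": [2, 6, 50], "turn": [0, 0, 0], "grip": 0.3},
    {"dp": [10, 6, 50], "turn": [0, 0, 0], "grip": 0.3},
    {"dp": [18, 6, 50], "turn": [0, 0, 0], "grip": 0.3},
    {"dp": [26, 6, 50], "turn": [0, 0, 0], "grip": 0.3},
    {"dp": [32, 6, 50], "turn": [0, 0, 0], "grip": 0.3},
    {"dp": [38, 6, 50], "turn": [0, 0, 0], "grip": 0.3},
    {"dp": [44, 6, 50], "turn": [0, 0, 0], "grip": 0.3},
  ],
)

```text
time_s: 8.65
position: [0.4757, 0.1123, 0.0618]
tcp_rot: [[-0.998, 0.064, 0.0], [0.064, 0.998, 0.0], [-0.0, 0.0, -1.0]]
force: [0.7, -1.1, -1.6]
opening: 0.693
```

jog_arm(
  rows=[
    {"dp": [6, 0, 0], "turn": [0, 0, 0], "grip": 0.3},
    {"dp": [12, 0, 0], "turn": [0, 0, 0], "grip": 0.3},
    {"dp": [18, 0, 0], "turn": [0, 0, 0], "grip": 0.3},
    {"dp": [18, 0, 0], "turn": [0, 0, 0], "grip": 0.3},
    {"dp": [18, 0, -40], "turn": [0, 0, 0], "grip": 0.3},
    {"dp": [0, 0, -60], "turn": [0, 0, 0], "grip": 0.3},
    {"dp": [-40, 40, -70], "turn": [0, 0, 0], "grip": 0.3},
    {"dp": [-40, 80, -70], "turn": [0, 0, 0], "grip": 0.3},
    {"dp": [-40, 120, -70], "turn": [0, 0, 0], "grip": 0.3},
    {"dp": [-40, 120, -70], "turn": [0, 0, 0], "grip": 0.3},
  ],
)

```text
time_s: 9.65
position: [0.5246, 0.234, 0.132]
tcp_rot: [[-0.998, 0.06, 0.003], [0.06, 0.998, 0.002], [-0.003, 0.002, -1.0]]
force: [-0.8, 0.4, -1.4]
opening: 0.687
```

Run:
```python
from h import *
totool([.484,.339,.045],np.radians(179.5)); cap('wrist','w7.png')
```

```text
t 9.65 p [0.5246 0.234  0.132 ] f [-0.8  0.4 -1.4] op 0.687
[[-0.998, 0.06, 0.003], [0.06, 0.998, 0.002], [-0.003, 0.002, -1.0]]
dp [ 47.  102.2  87.1]
turn [ 0.1  0.2 -2.9]
```

View pics/w7.png

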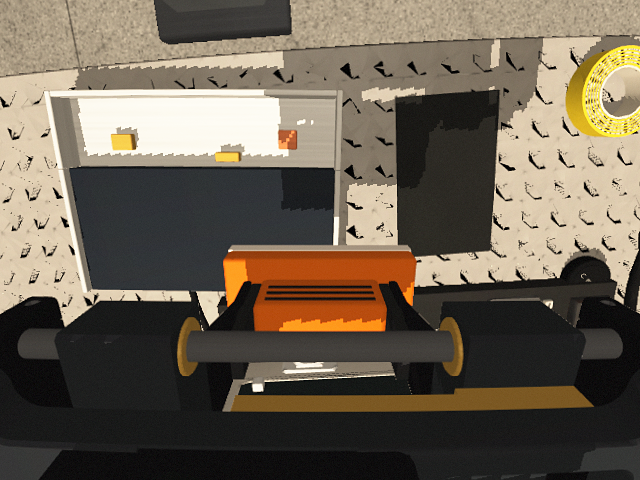

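jog_arm(
  rows=[
    {"dp": [20, 45, 0], "turn": [0, 0, -1], "grip": 0.3},
    {"dp": [40, 90, 0], "turn": [0, 0, -2], "grip": 0.3},
    {"dp": [47, 102, 20], "turn": [0, 0, -2.9], "grip": 0.3},
    {"dp": [47, 102, 50], "turn": [0, 0, -2.9], "grip": 0.3},
    {"dp": [47, 102, 75], "turn": [0, 0, -2.9], "grip": 0.3},
    {"dp": [47, 102, 86], "turn": [0, 0, -2.9], "grip": 0.3},
    {"dp": [47, 102, 90], "turn": [0, 0, -2.9], "grip": 0.3},
    {"dp": [47, 102, 92], "turn": [0, 0, -2.9], "grip": 0.3},
    {"dp": [47, 102, 92], "turn": [0, 0, -2.9], "grip": 0.3},
  ],
)

```text
time_s: 10.6
position: [0.4838, 0.3337, 0.0408]
tcp_rot: [[-1.0, 0.014, 0.001], [0.014, 1.0, 0.0], [-0.001, 0.0, -1.0]]
force: [-0.2, 0.2, -1.2]
opening: 0.686
```

jog_arm(
  rows=[
    {"dp": [0, 3, 1.5], "turn": [0, 0, 0], "grip": 0.3},
    {"dp": [0, 3, 1.5], "turn": [0, 0, 0], "grip": 0.3},
  ],
)

```text
time_s: 10.8
position: [0.4844, 0.336, 0.0402]
tcp_rot: [[-1.0, 0.013, 0.002], [0.013, 1.0, -0.002], [-0.002, -0.002, -1.0]]
force: [-0.9, -5.6, 7.4]
opening: 0.686
```

Contact with the mat felt. Release and rise.

jog_arm(
  rows=[
    {"dp": [0, 0, 0], "turn": [0, 0, 0], "grip": 0.9},
    {"dp": [0, 0, 0], "turn": [0, 0, 0], "grip": 0.95},
    {"dp": [0, 0, 0], "turn": [0, 0, 0], "grip": 0.95},
    {"dp": [0, 0, 0], "turn": [0, 0, 0], "grip": 0.95},
    {"dp": [0, 0, -40], "turn": [0, 0, 0], "grip": 0.95},
    {"dp": [0, 0, -90], "turn": [0, 0, 0], "grip": 0.95},
    {"dp": [0, -50, -140], "turn": [0, 0, 0], "grip": 0.95},
    {"dp": [30, -100, -140], "turn": [0, 0, 0], "grip": 0.9},
    {"dp": [40, -150, -140], "turn": [0, 0, 0], "grip": 0.6},
    {"dp": [40, -180, -140], "turn": [0, 0, 0], "grip": 0.3},
  ],
)

```text
time_s: 11.8
position: [0.4398, 0.1595, 0.1789]
tcp_rot: [[-1.0, 0.011, 0.001], [0.011, 1.0, 0.0], [-0.001, 0.0, -1.0]]
force: [1.0, -1.2, 0.6]
opening: 0.796
```

Run:
```python
from h import *
s=st(); im,d,i=cap('wrist','w8.png')
hsv=cv2.cvtColor(im,cv2.COLOR_RGB2HSV)
m=((hsv[...,0]<30)&(hsv[...,1]>120)&(hsv[...,2]>100)).astype(np.uint8); m[290:]=0
n,l,st_,c=cv2.connectedComponentsWithStats(m)
for k in range(1,n):
    if st_[k,4]>20:
        u,v=map(int,c[k]); print(st_[k],np.round(c[k],1),np.round(atd(i,u,v,d[v,u]),4))
```

```text
t 11.8 p [0.4398 0.1595 0.1789] f [ 1.  -1.2  0.6] op 0.796
[[-1.0, 0.011, 0.001], [0.011, 1.0, 0.0], [-0.001, 0.0, -1.0]]
[ 594  172   46   65 1405] [614.  202.3] [0.4196 0.4343 0.0199]
[ 15 218  41   7 233] [ 35.5 221. ] [ 0.4307 -0.108   0.0232]
[238 218  17  13 218] [246. 224.] [0.438  0.0893 0.016 ]
[370 222  16  16 214] [377.7 229.4] [0.4452 0.2132 0.0156]
[320 236  20  10 167] [329.2 240.2] [0.4543 0.1678 0.0196]
[ 75 245   4   6  21] [ 76.6 247.4] [ 0.4586 -0.0755  0.0205]
[454 283 103   7 601] [507.2 286.5] [0.5035 0.3441 0.0204]
```

View pics/w8.png

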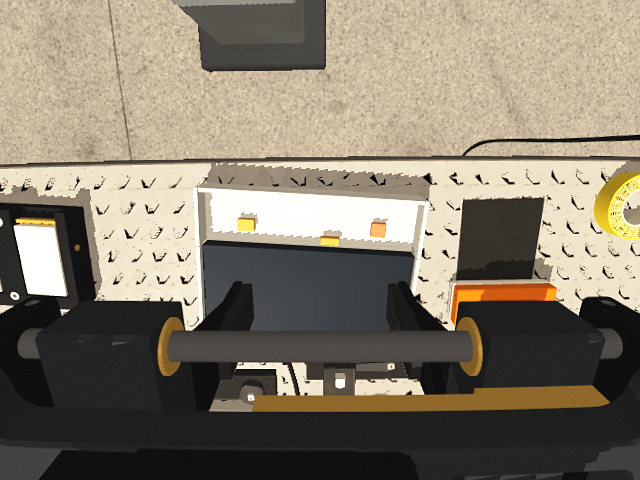

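jog_arm(
  rows=[
    {"dp": [0, -50, -40], "turn": [0, 0, 3], "grip": 0.3},
    {"dp": [10, -100, -60], "turn": [0, 0, 3], "grip": 0},
    {"dp": [10, -150, -80], "turn": [0, 0, 3], "grip": 0},
    {"dp": [10, -200, -80], "turn": [0, 0, 3], "grip": 0},
    {"dp": [10, -250, -80], "turn": [0, 0, 3], "grip": 0},
    {"dp": [10, -300, -80], "turn": [0, 0, 3], "grip": 0},
    {"dp": [10, -330, -80], "turn": [0, 0, 3], "grip": 0},
    {"dp": [10, -330, -80], "turn": [0, 0, 3], "grip": 0},
    {"dp": [10, -330, -80], "turn": [0, 0, 3], "grip": 0},
  ],
)

```text
time_s: 12.75
position: [0.4268, -0.1704, 0.2578]
tcp_rot: [[-0.998, 0.069, -0.0], [0.069, 0.998, 0.001], [0.0, 0.001, -1.0]]
force: [-0.6, 1.0, -0.6]
opening: 0.015
```

Run:
```python
from h import *
s=st(); im,d,i=cap('wrist','w9.png'); print(np.round(s['joint_positions'],1))
b=im[:,:,::-1]; cv2.imwrite('pics/w9z.png',cv2.resize(b[140:300,180:440],(780,480),interpolation=cv2.INTER_CUBIC))
```

```text
t 12.75 p [ 0.4268 -0.1704  0.2578] f [-0.6  1.  -0.6] op 0.015
[[-0.998, 0.069, -0.0], [0.069, 0.998, 0.001], [0.0, 0.001, -1.0]]
[ -35.8   15.5  103.2    0.    61.3 -121.8]
```

View pics/w9.png

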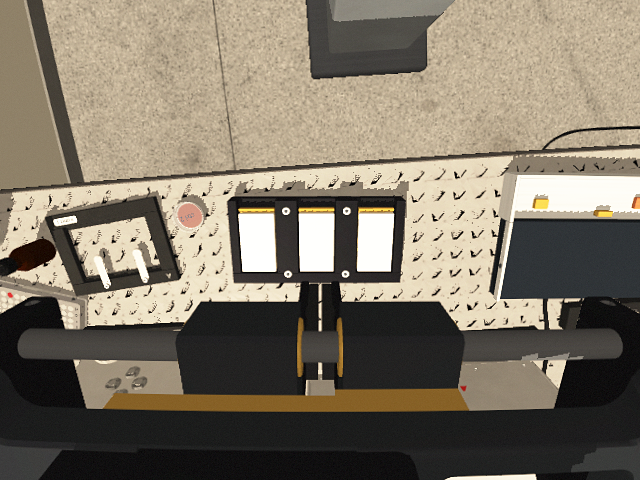

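View pics/w9z.png

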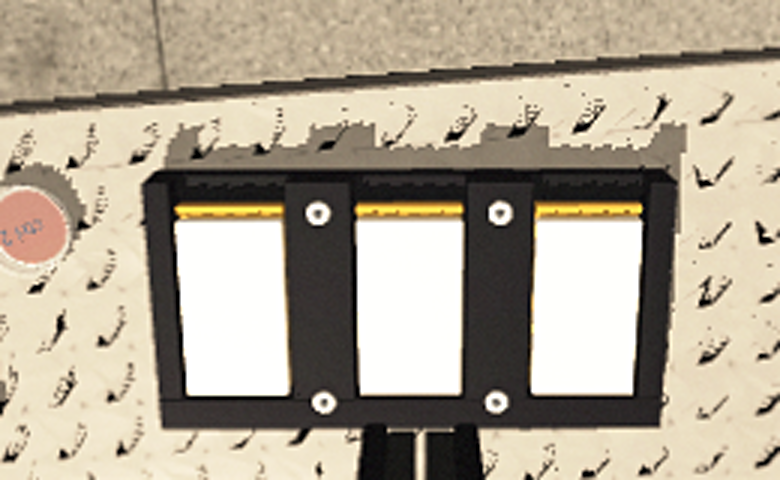

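```bash
cat > m2.py <<'E'
from h import *
i=vision.camera_info('wrist')
def c(x,y,z): return onz(i,180+x/3-.33,140+y/3-.33,z)
C=[]
for n,q in [('0',[(174,221),(285,221),(290,396),(184,396)]),('1',[(356,221),(463,221),(463,396),(358,396)]),('2',[(534,221),(642,221),(634,396),(530,396)])]:
    P=np.array([c(x,y,.028) for x,y in q]); C.append(P.mean(0)); ax=(P[2]+P[3]-P[0]-P[1])/2; wd=(P[1]+P[2]-P[0]-P[3])/2
    print(n,np.round(P.mean(0),4),'len',np.linalg.norm(ax).round(4),np.linalg.norm(wd).round(4),'yaw',np.arctan2(ax[1],ax[0]).round(3),-np.arctan2(wd[0],wd[1]).round(3))
C=np.array(C); w=C[2]-C[0]; print(np.linalg.norm(w),-np.arctan2(w[0],w[1]))
P=[c(160,428,.028),c(660,428,.028)]; w=P[1]-P[0]; print(P,np.linalg.norm(w),-np.arctan2(w[0],w[1]))
E
python3 m2.py
python3 - <<'E'
from h import *
i=vision.camera_info('scene'); s=bot.read_state()
E
```

```text
0 [ 0.4611 -0.2432  0.028 ] len 0.0706 0.0419 yaw -0.078 -0.066
1 [ 0.4656 -0.1753  0.028 ] len 0.0705 0.0408 yaw -0.063 -0.066
2 [ 0.4701 -0.1081  0.028 ] len 0.0706 0.0409 yaw -0.051 -0.066
0.1354780093055238 -0.06634603572553066
[array([ 0.50801794, -0.27842849,  0.028     ]), array([ 0.52129699, -0.07892275,  0.028     ])] 0.19994717992838887 -0.0664616832184427
```

jog_arm(
  rows=[
    {"dp": [-7, 50, 0], "turn": [0, 0, 0], "grip": 0},
    {"dp": [-7, 65, 50], "turn": [0, 0, 0], "grip": 0},
    {"dp": [-7, 65, 100], "turn": [0, 0, 0], "grip": 0},
    {"dp": [-7, 65, 150], "turn": [0, 0, 0], "grip": 0},
    {"dp": [-7, 65, 190], "turn": [0, 0, 0], "grip": 0},
    {"dp": [-7, 65, 208], "turn": [0, 0, 0], "grip": 0},
    {"dp": [-7, 65, 208], "turn": [0, 0, 0], "grip": 0},
    {"dp": [-7, 65, 208], "turn": [0, 0, 0], "grip": 0},
  ],
)

```text
time_s: 13.6
position: [0.4381, -0.1037, 0.0503]
tcp_rot: [[-0.998, 0.063, -0.001], [0.063, 0.998, 0.0], [0.001, 0.0, -1.0]]
force: [0.2, -0.8, 0.8]
opening: 0.009
```

Run:
```python
from h import *
totool([.4382,-.106,.042]); im,d,i=cap('wrist','w10.png');
```

```text
t 13.6 p [ 0.4381 -0.1037  0.0503] f [ 0.2 -0.8  0.8] op 0.009
[[-0.998, 0.063, -0.001], [0.063, 0.998, 0.0], [0.001, 0.0, -1.0]]
dp [-0.2 -2.3  8.3]
```

View pics/w10.png

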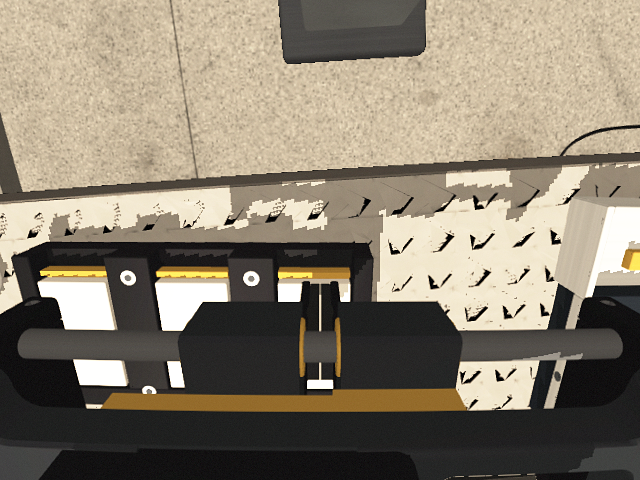

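jog_arm(
  rows=[
    {"dp": [0, -2, 7], "turn": [0, 0, 0], "grip": 0},
    {"dp": [0, -2, 10], "turn": [0, 0, 0], "grip": 0},
    {"dp": [0, -2, 12], "turn": [0, 0, 0], "grip": 0},
    {"dp": [0, -2, 13], "turn": [0, 0, 0], "grip": 0},
    {"dp": [0, -2, 14], "turn": [0, 0, 0], "grip": 0},
    {"dp": [0, -2, 14], "turn": [0, 0, 0], "grip": 0},
  ],
)

```text
time_s: 14.25
position: [0.4371, -0.1072, 0.0371]
tcp_rot: [[-0.998, 0.066, -0.001], [0.066, 0.998, -0.0], [0.001, -0.0, -1.0]]
force: [-2.7, -1.1, 9.8]
opening: 0.003
```

jog_arm(
  rows=[
    {"dp": [0, 0, 1], "turn": [0, 0, 0], "grip": 0},
    {"dp": [0, 0, 2], "turn": [0, 0, 0], "grip": 0},
    {"dp": [0, 0, 3], "turn": [0, 0, 0], "grip": 0},
    {"dp": [0, 0, 4], "turn": [0, 0, 0], "grip": 0},
    {"dp": [0, 0, 4], "turn": [0, 0, 0], "grip": 0},
  ],
)

```text
time_s: 14.75
position: [0.4362, -0.1071, 0.0348]
tcp_rot: [[-0.998, 0.065, -0.002], [0.065, 0.998, -0.0], [0.002, -0.0, -1.0]]
force: [-7.3, -2.2, 28.5]
opening: 0.004
```

jog_arm(
  rows=[
    {"dp": [0, 0, -30], "turn": [0, 0, 0], "grip": 0.2},
    {"dp": [0, 0, -70], "turn": [0, 0, 0], "grip": 0.6},
    {"dp": [20, 0, -110], "turn": [0, 0, 0], "grip": 0.65},
    {"dp": [30, 0, -110], "turn": [0, 0, 0], "grip": 0.65},
    {"dp": [30, 0, -110], "turn": [0, 0, 0], "grip": 0.65},
  ],
)

```text
time_s: 15.25
position: [0.4068, -0.1048, 0.143]
tcp_rot: [[-0.998, 0.067, 0.001], [0.067, 0.998, -0.0], [-0.001, -0.0, -1.0]]
force: [-0.3, 0.7, -0.6]
opening: 0.377
```

Run:
```python
from h import *
st(); im,d,i=cap('wrist','w11.png'); cap('scene','s11.png')
a=cv2.imread('pics/s11.png');cv2.imwrite('pics/s11z.png',cv2.resize(a[190:270,300:400],None,fx=6,fy=6))
m=(im.min(2)>200).astype(np.uint8); m[310:]=0;m[:200]=0
n,l,s,c=cv2.connectedComponentsWithStats(m)
for k in range(1,n):
    if s[k,4]>300:
        ys,xs=np.where(l==k); D=d[ys,xs]
        print(s[k]); 
        for q in [0.1,.5,.9]:
            r=int(s[k,1]+q*s[k,3]); u=int(np.median(xs[ys==r])); print(np.round(atd(i,u,r,d[r,u]),4))
```

```text
t 15.25 p [ 0.4068 -0.1048  0.143 ] f [-0.3  0.7 -0.6] op 0.377
[[-0.998, 0.067, 0.001], [0.067, 0.998, -0.0], [-0.001, -0.0, -1.0]]
[    0   200   503   110 19025]
[ 0.391  -0.082   0.0017]
[ 0.4355 -0.0251  0.0005]
[ 0.4786 -0.0441 -0.0005]
[ 498  222  142   85 5294]
[0.4187 0.1179 0.0095]
[0.4499 0.1106 0.0097]
[0.468  0.0446 0.0315]
[ 297  267   46   43 1978]
[ 0.4373 -0.1075  0.0208]
[ 0.451  -0.1084  0.0252]
[ 0.4633 -0.1092  0.0325]
[  0 270  33  39 738]
[ 4.299e-01 -3.972e-01 -2.000e-04]
[ 0.4453 -0.4029  0.0019]
[ 0.463  -0.4193 -0.0007]
[ 134  272   50   34 1355]
[ 0.4292 -0.2431  0.0283]
[ 0.4418 -0.2438  0.0288]
[ 0.4532 -0.2626  0.0283]
[ 214  272   50   38 1526]
[ 0.4332 -0.1755  0.0288]
[ 0.4482 -0.1761  0.0278]
[ 0.4627 -0.1668  0.0283]
```

View pics/w11.png

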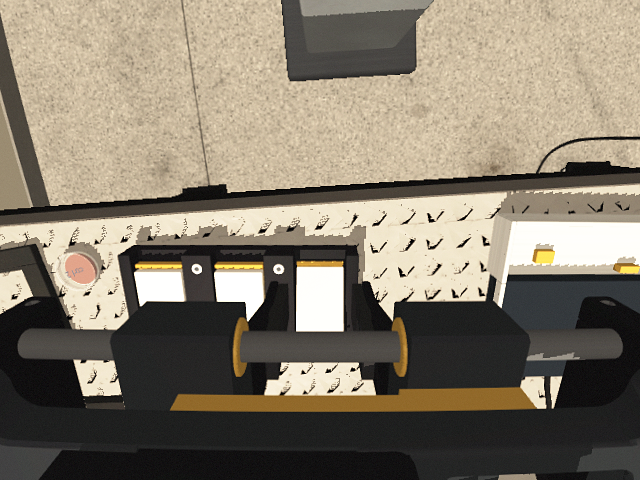

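View pics/s11z.png

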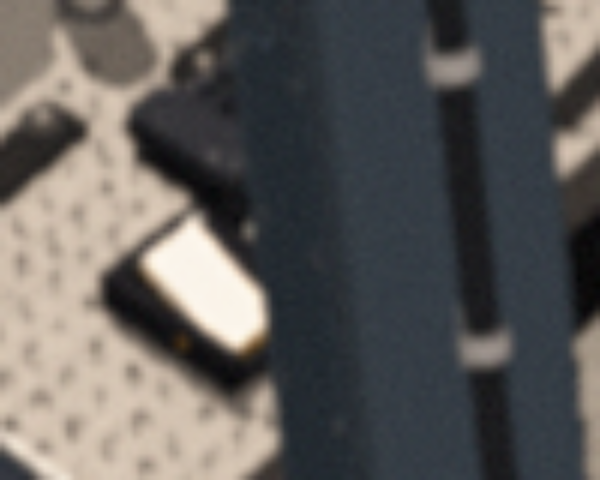

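jog_arm(
  rows=[
    {"dp": [-20, 0, 0], "turn": [0, -8, 0], "grip": 0.62},
    {"dp": [-40, 0, 15], "turn": [0, -16, 0], "grip": 0.62},
    {"dp": [-56, 0, 35], "turn": [0, -23, 0], "grip": 0.62},
    {"dp": [-56, 0, 44], "turn": [0, -23, 0], "grip": 0.62},
    {"dp": [-56, 0, 44], "turn": [0, -23, 0], "grip": 0.62},
  ],
)

```text
time_s: 15.85
position: [0.4755, -0.1067, 0.1118]
tcp_rot: [[-0.93, 0.077, 0.358], [0.071, 0.997, -0.031], [-0.36, -0.003, -0.933]]
force: [1.6, -0.4, 0.5]
opening: 0.62
```

```bash
cat >> h.py <<'E'
C2=np.array([.4701,-.1081]);C1=np.array([.4656,-.1753]);C0=np.array([.4611,-.2430])
un=np.array([.9978,-.0664])
def pose(C,ox,z,pitch):  # pitch 0 or .4, yaw -.0664
    u=np.r_[un,0]; zt=np.sin(pitch)*u+np.array([0,0,-np.cos(pitch)]); y=np.array([.0664,.9978,0]); x=np.cross(y,zt); T=np.c_[x,y,zt]
    s=st(); R=np.array(s['tcp_rot']); p=np.r_[C+ox*un,z]
    print('dp',np.round(R.T@(p-np.array(s['position']))*1000,1),'turn',np.round(np.degrees(cv2.Rodrigues(R.T@T)[0].ravel()),1))
E
python3 - <<'E'
from h import *
pose(C2,.0159,.0441,.4); cap('wrist','w12.png'); cap('side','s12.png')
E
```

```text
t 15.85 p [ 0.4755 -0.1067  0.1118] f [ 1.6 -0.4  0.5] op 0.62
[[-0.93, 0.077, 0.358], [0.071, 0.997, -0.031], [-0.36, -0.003, -0.933]]
dp [14.4 -1.4 67. ] turn [-0.4 -1.8 -0.5]
```

View pics/w12.png

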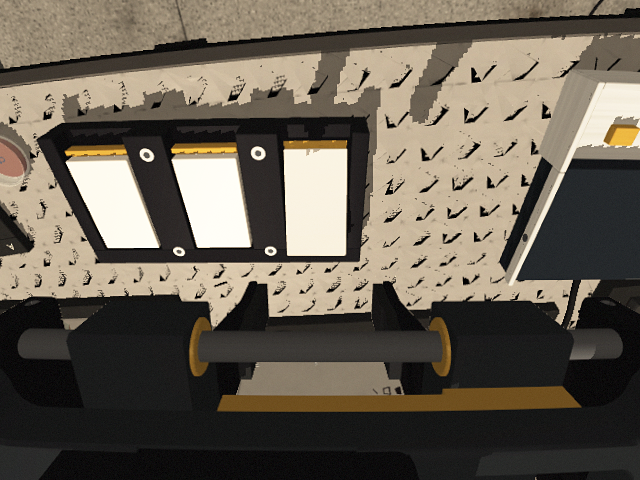

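View pics/s12.png

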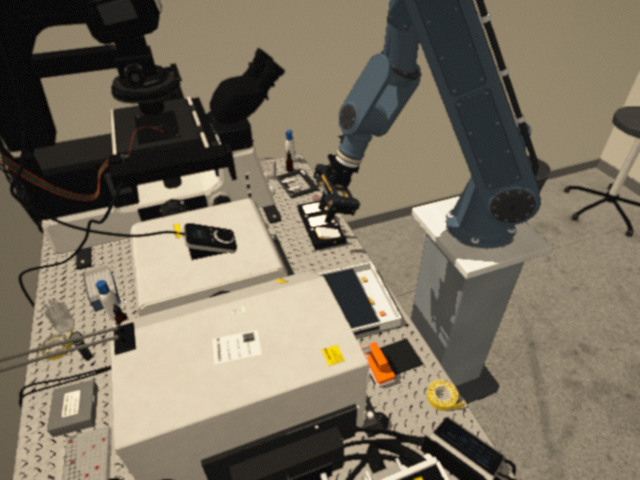

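jog_arm(
  rows=[
    {"dp": [14, -1, 10], "turn": [0, -1.8, -0.5], "grip": 0.62},
    {"dp": [14, -1, 35], "turn": [0, -1.8, -0.5], "grip": 0.62},
    {"dp": [14, -1, 50], "turn": [0, -1.8, -0.5], "grip": 0.62},
    {"dp": [14, -1, 57], "turn": [0, -1.8, -0.5], "grip": 0.62},
    {"dp": [14, -1, 57], "turn": [0, -1.8, -0.5], "grip": 0.62},
  ],
)

```text
time_s: 16.45
position: [0.503, -0.1058, 0.0788]
tcp_rot: [[-0.936, 0.071, 0.344], [0.061, 0.997, -0.041], [-0.346, -0.017, -0.938]]
force: [0.3, -0.3, 0.6]
opening: 0.619
```

Run:
```python
from h import *
pose(C2,.0159,.0441,.4); cap('wrist','w13.png')
```

```text
t 16.45 p [ 0.503  -0.1058  0.0788] f [ 0.3 -0.3  0.6] op 0.619
[[-0.936, 0.071, 0.344], [0.061, 0.997, -0.041], [-0.346, -0.017, -0.938]]
dp [27.7 -3.9 26.9] turn [-1.  -2.7  0.1]
```

View pics/w13.png

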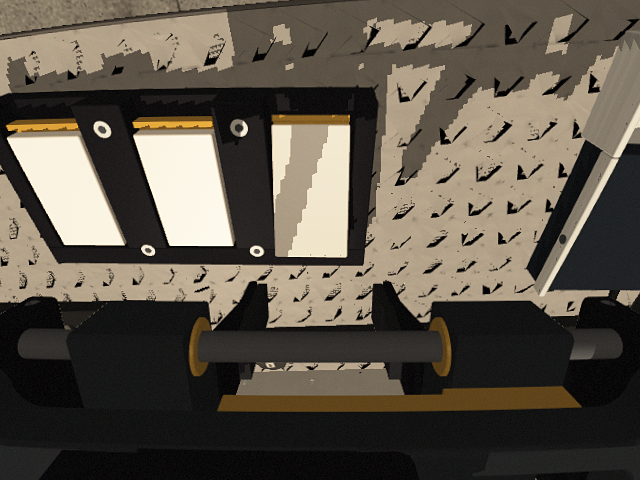

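Run:
```python
from h import *
print(np.round(bot.read_state()['joint_positions'],1))
```

```text
[ -28.8   34.6  120.3   50.3    9.7 -163.5]
```

Run:
```python
from h import *
pose(C2,.0,.12,0)
```

```text
t 16.5 p [ 0.5025 -0.1057  0.0792] f [-0.6  0.4  0.4] op 0.618
[[-0.936, 0.071, 0.344], [0.061, 0.997, -0.041], [-0.346, -0.017, -0.938]]
dp [ 16.1  -5.4 -49.3] turn [-1.  20.3 -0.1]
```

jog_arm(
  rows=[
    {"dp": [0, -1, -25], "turn": [0, 4, 0], "grip": 0.62},
    {"dp": [5, -2, -50], "turn": [0, 10, 0], "grip": 0.62},
    {"dp": [16, -5, -50], "turn": [-1, 16, 0], "grip": 0.62},
    {"dp": [16, -5, -50], "turn": [-1, 20.3, 0], "grip": 0.62},
    {"dp": [16, -5, -50], "turn": [-1, 20.3, 0], "grip": 0.62},
    {"dp": [16, -5, -50], "turn": [-1, 20.3, 0], "grip": 0.62},
  ],
)

```text
time_s: 17.1
position: [0.4715, -0.1086, 0.122]
tcp_rot: [[-0.998, 0.069, 0.003], [0.069, 0.998, -0.002], [-0.003, -0.002, -1.0]]
force: [0.5, 0.2, -0.6]
opening: 0.618
```

Run:
```python
from h import *
pose(C2,.019,.06,0)
print(np.round(bot.read_state()['joint_positions'],1))
```

```text
t 17.1 p [ 0.4715 -0.1086  0.122 ] f [ 0.5  0.2 -0.6] op 0.618
[[-0.998, 0.069, 0.003], [0.069, 0.998, -0.002], [-0.003, -0.002, -1.0]]
dp [-17.3   0.5  62. ] turn [-0.1  0.2 -0.1]
[ -26.2   29.9  108.2   -0.    41.7 -112.3]
```

jog_arm(
  rows=[
    {"dp": [-17, 0, 30], "turn": [0, 0, 0], "grip": 0.62},
    {"dp": [-17, 0, 60], "turn": [0, 0, 0], "grip": 0.62},
    {"dp": [-17, 0, 75], "turn": [0, 0, 0], "grip": 0.62},
    {"dp": [-17, 0, 80], "turn": [0, 0, 0], "grip": 0.62},
    {"dp": [-17, 0, 80], "turn": [0, 0, 0], "grip": 0.62},
  ],
)

```text
time_s: 17.6
position: [0.4855, -0.1086, 0.0406]
tcp_rot: [[-0.998, 0.07, -0.002], [0.07, 0.998, 0.001], [0.002, 0.001, -1.0]]
force: [-0.9, -0.6, 0.7]
opening: 0.617
```

Run:
```python
from h import *
pose(C2,.019,.0415,0); cap('wrist','w14.png')
```

```text
t 17.6 p [ 0.4855 -0.1086  0.0406] f [-0.9 -0.6  0.7] op 0.617
[[-0.998, 0.07, -0.002], [0.07, 0.998, 0.001], [0.002, 0.001, -1.0]]
dp [-3.6 -0.5 -0.9] turn [ 0.1 -0.1 -0.2]
```

View pics/w14.png

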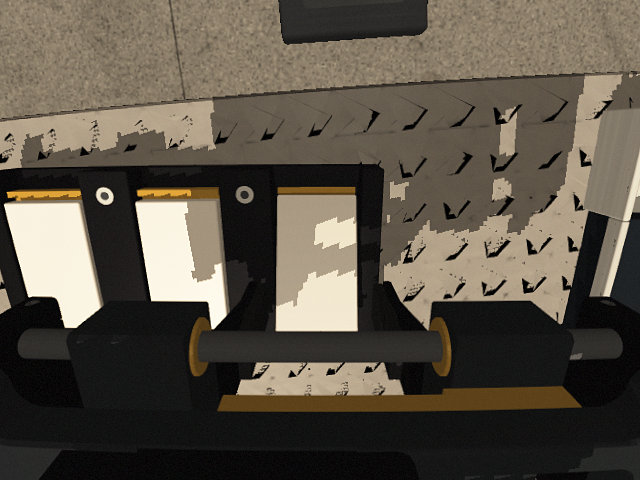

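Fingers straddle coupon 2. Close.

jog_arm(
  rows=[
    {"dp": [-3, 0, -1], "turn": [0, 0, 0], "grip": 0.62},
    {"dp": [-3, 0, -1], "turn": [0, 0, 0], "grip": 0.4},
    {"dp": [-3, 0, -1], "turn": [0, 0, 0], "grip": 0.3},
    {"dp": [-3, 0, -1], "turn": [0, 0, 0], "grip": 0.2},
    {"dp": [-3, 0, -1], "turn": [0, 0, 0], "grip": 0.2},
    {"dp": [-3, 0, -1], "turn": [0, 0, 0], "grip": 0.2},
  ],
)

```text
time_s: 18.25
position: [0.4905, -0.1103, 0.0422]
tcp_rot: [[-0.998, 0.07, 0.001], [0.07, 0.998, -0.001], [-0.001, -0.001, -1.0]]
force: [-0.5, -5.6, 2.2]
opening: 0.458
```

jog_arm(
  rows=[
    {"dp": [0, 0, -15], "turn": [0, 0, 0], "grip": 0.2},
    {"dp": [0, 0, -40], "turn": [0, 0, 0], "grip": 0.2},
    {"dp": [0, 0, -75], "turn": [0, 0, 0], "grip": 0.2},
    {"dp": [0, 0, -75], "turn": [0, 0, 0], "grip": 0.2},
  ],
)

```text
time_s: 18.65
position: [0.4921, -0.1097, 0.1199]
tcp_rot: [[-0.998, 0.07, 0.006], [0.07, 0.998, -0.002], [-0.006, -0.002, -1.0]]
force: [1.3, -0.0, -1.4]
opening: 0.456
```

Run:
```python
from h import *
st(); im,d,i=cap('wrist','w15.png'); cap('side','s15.png')
a=cv2.imread('pics/s15.png');cv2.imwrite('pics/s15z.png',cv2.resize(a[140:400,240:440],None,fx=3,fy=2.3))
```

```text
t 18.65 p [ 0.4921 -0.1097  0.1199] f [ 1.3 -0.  -1.4] op 0.456
[[-0.998, 0.07, 0.006], [0.07, 0.998, -0.002], [-0.006, -0.002, -1.0]]
```

View pics/w15.png

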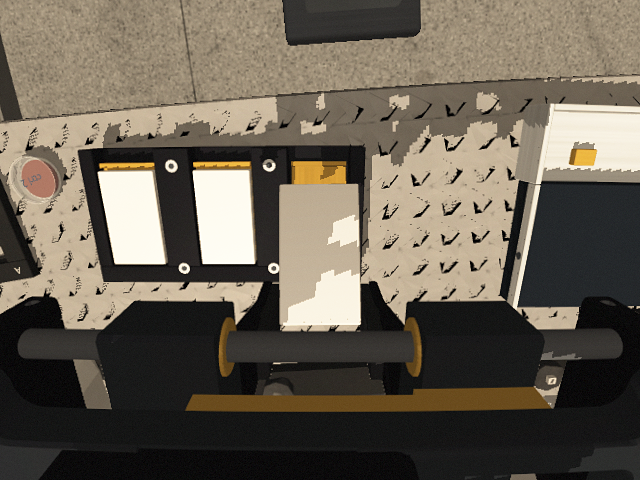

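View pics/s15z.png

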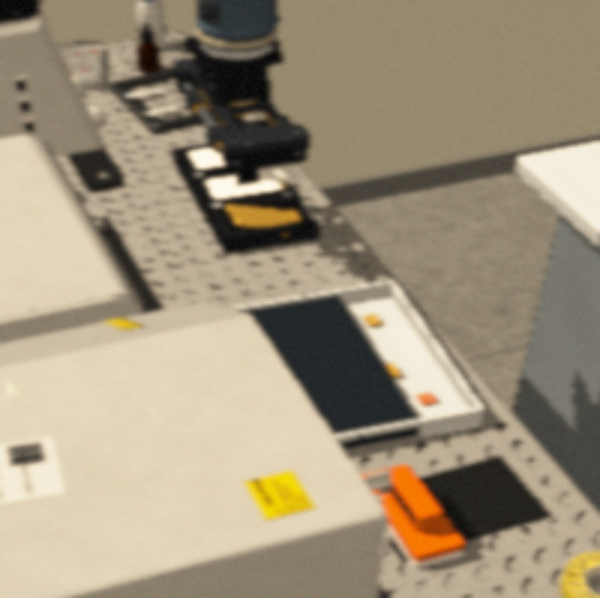

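```bash
cat > tilt.py <<'E'
from h import *
import sys
s=st(); im,d,i=cap('wrist')
R=np.array(s['tcp_rot']);p=np.array(s['position'])
for u in (295,320,345):
  for v in (188,195,230,280,315,322):
    if d[v,u]>0: print(u,v,np.round(R.T@(atd(i,u,v,d[v,u])-p)*1000,1),end=' ')
  print()
E
python3 tilt.py
```

```text
t 18.75 p [ 0.49   -0.1089  0.1172] f [-0.8  1.2 -0.8] op 0.458
[[-0.998, 0.07, 0.001], [0.07, 0.998, 0.0], [-0.001, 0.0, -1.0]]
295 188 [ 54.9 -12.6  21. ] 295 195 [ 51.5 -12.6  20.8] 295 230 [ 35.3 -12.5  13.6] 295 280 [ 12.4 -12.3   4.7] 295 315 [ -3.5 -12.3  -1.4] 295 322 [ -6.5 -12.2  -2.8] 
320 188 [54.7 -0.1 22.5] 320 195 [51.4 -0.1 21.3] 320 230 [35.4 -0.1 13. ] 320 280 [12.3 -0.1  4.8] 320 315 [-2.8 -0.1 -2.6] 320 322 [-6.1 -0.1 -3.6] 
345 188 [54.8 12.4 22.1] 345 195 [51.5 12.4 20.9] 345 230 [35.2 12.3 13.8] 345 280 [12.7 12.1  4. ] 345 315 [-2.7 12.  -2.8] 345 322 [-6.1 12.  -3.5]
```

jog_arm(
  rows=[
    {"dp": [0, 30, 0], "turn": [0, 0, 0], "grip": 0.2},
    {"dp": [-2, 70, 0], "turn": [0, 0, 0], "grip": 0.2},
    {"dp": [-4, 110, 0], "turn": [0, 0, 0], "grip": 0.2},
    {"dp": [-5, 150, 0], "turn": [0, 0, 0], "grip": 0.2},
    {"dp": [-6, 190, 0], "turn": [0, 0, 0], "grip": 0.2},
    {"dp": [-8, 230, 0], "turn": [0, 0, 0], "grip": 0.2},
    {"dp": [-9, 270, 0], "turn": [0, 0, 0], "grip": 0.2},
    {"dp": [-9, 300, 0], "turn": [0, 0, 0], "grip": 0.2},
    {"dp": [-9, 311, 15], "turn": [0, 0, 0], "grip": 0.2},
    {"dp": [-9, 311, 30], "turn": [0, 0, 0], "grip": 0.2},
  ],
)

```text
time_s: 19.8
position: [0.5196, 0.2018, 0.0847]
tcp_rot: [[-0.998, 0.067, -0.002], [0.067, 0.998, -0.0], [0.002, -0.0, -1.0]]
force: [0.1, -0.4, -0.0]
opening: 0.456
```

```bash
cat >> h.py <<'E'
O=np.array([.486,.1476]); up=np.array([.998,-.063]); vp=np.array([.063,.998])
def plate(ox,oy,z):
    p=O+ox*up+oy*vp
    totool(np.r_[p,z],np.pi-.063)
def own():
    p=np.array(bot.read_state()['position'])[:2]-O; print('own',np.round([p@up,p@vp],4))
E
python3 - <<'E'
from h import *
plate(.031,.055,.056); cap('wrist','w16.png')
E
```

```text
t 19.8 p [0.5196 0.2018 0.0847] f [ 0.1 -0.4 -0. ] op 0.456
[[-0.998, 0.067, -0.002], [0.067, 0.998, -0.0], [0.002, -0.0, -1.0]]
dp [-1.  -1.2 28.7]
turn [-0.  -0.1 -0.2]
```

View pics/w16.png

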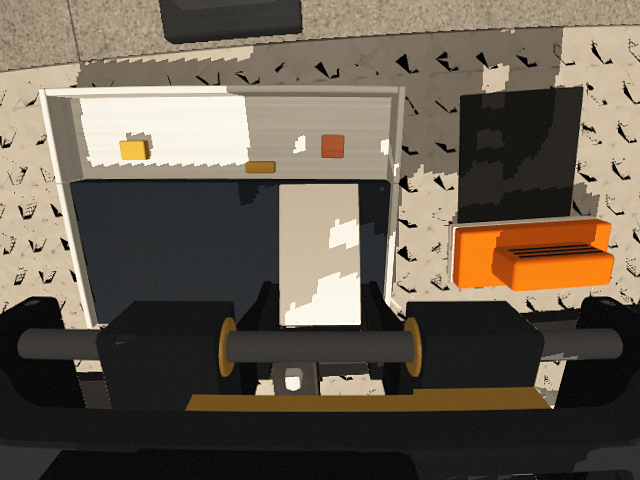

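jog_arm(
  rows=[
    {"dp": [-5, -2, 15], "turn": [0, 0, 0], "grip": 0.2},
    {"dp": [-5, -2, 27], "turn": [0, 0, 0], "grip": 0.2},
    {"dp": [-5, -2, 31], "turn": [0, 0, 0], "grip": 0.2},
    {"dp": [-5, -2, 34], "turn": [0, 0, 0], "grip": 0.2},
    {"dp": [-5, -2, 37], "turn": [0, 0, 0], "grip": 0.2},
  ],
)

```text
time_s: 20.35
position: [0.5264, 0.1971, 0.0504]
tcp_rot: [[-0.998, 0.069, 0.002], [0.069, 0.998, -0.001], [-0.002, -0.001, -1.0]]
force: [1.2, -2.5, 5.6]
opening: 0.452
```

jog_arm(
  rows=[
    {"dp": [0, 0, 3], "turn": [0, 0, 0], "grip": 0.2},
    {"dp": [0, 0, 5], "turn": [0, 0, 0], "grip": 0.2},
    {"dp": [0, 0, 7], "turn": [0, 0, 0], "grip": 0.2},
    {"dp": [0, 0, 9], "turn": [0, 0, 0], "grip": 0.2},
    {"dp": [0, 0, 9], "turn": [0, 0, 0], "grip": 0.2},
  ],
)

```text
time_s: 20.85
position: [0.5262, 0.1984, 0.041]
tcp_rot: [[-0.998, 0.07, 0.002], [0.07, 0.998, 0.001], [-0.001, 0.001, -1.0]]
force: [3.8, -0.9, 4.5]
opening: 0.452
```

```bash
python3 tilt.py
```

```text
t 20.85 p [0.5262 0.1984 0.041 ] f [ 3.8 -0.9  4.5] op 0.452
[[-0.998, 0.07, 0.002], [0.07, 0.998, 0.001], [-0.001, 0.001, -1.0]]
295 188 [ 57.  -11.6   7.4] 295 195 [ 53.6 -11.7   8. ] 295 230 [ 37.6 -11.8   5.1] 295 280 [ 13.7 -12.1   1.5] 295 315 [ -3.5 -12.2  -1.5] 295 322 [ -7.1 -12.3  -1.8] 
320 188 [57.  -0.1  7.4] 320 195 [53.7 -0.1  7.7] 320 230 [37.9 -0.1  4.2] 320 280 [13.9 -0.1  1.2] 320 315 [-2.9 -0.1 -2.5] 320 322 [-6.2 -0.1 -3.4] 
345 188 [57.  11.3  7.6] 345 195 [53.6 11.5  8.1] 345 230 [37.6 11.6  5.4] 345 280 [14.  11.9  0.9] 345 315 [-3.1 12.1 -2.1] 345 322 [-7.2 12.2 -1.7]
```

Works: coupon is rotating flat in the grip. Continue 5.5 mm, then release.

jog_arm(
  rows=[
    {"dp": [0, 0, 2], "turn": [0, 0, 0], "grip": 0.2},
    {"dp": [0, 0, 4], "turn": [0, 0, 0], "grip": 0.2},
    {"dp": [0, 0, 5], "turn": [0, 0, 0], "grip": 0.2},
    {"dp": [0, 0, 5], "turn": [0, 0, 0], "grip": 0.2},
  ],
)

```text
time_s: 21.3
position: [0.5249, 0.198, 0.0355]
tcp_rot: [[-0.998, 0.07, -0.001], [0.07, 0.998, 0.0], [0.001, 0.0, -1.0]]
force: [2.4, 0.7, 3.3]
opening: 0.458
```

jog_arm(
  rows=[
    {"dp": [0, 0, 0], "turn": [0, 0, 0], "grip": 0.48},
    {"dp": [0, 0, 0], "turn": [0, 0, 0], "grip": 0.5},
    {"dp": [0, 0, 0], "turn": [0, 0, 0], "grip": 0.5},
    {"dp": [0, 0, -30], "turn": [0, 0, 0], "grip": 0.5},
    {"dp": [0, -20, -80], "turn": [0, 0, 0], "grip": 0.5},
    {"dp": [0, -60, -90], "turn": [0, 0, 0], "grip": 0.2},
    {"dp": [0, -100, -90], "turn": [0, 0, 0], "grip": 0},
    {"dp": [0, -100, -90], "turn": [0, 0, 0], "grip": 0},
  ],
)

```text
time_s: 22.1
position: [0.5169, 0.0949, 0.1258]
tcp_rot: [[-0.997, 0.074, -0.003], [0.074, 0.997, -0.0], [0.003, -0.001, -1.0]]
force: [-0.0, -0.1, -0.1]
opening: 0.314
```

```bash
cat > cou.py <<'E'
from h import *
import sys
im,d,i=cap('wrist',sys.argv[1])
f=240/np.tan(np.radians(i['vertical_fov'])/2)
m=((im.min(2)>120)&(im.max(2).astype(int)-im.min(2)<70)).astype(np.uint8); m[300:]=0
Z=np.zeros(d.shape)
vv,uu=np.mgrid[0:480,0:640]
K=np.array([[f,0,i['cx']],[0,f,i['cy']],[0,0,1.]])
p=cv2.undistortPoints(np.stack([uu,vv],-1).reshape(-1,1,2).astype(float),K,np.array([i['k1'],0,0,0,0.]))[:,0]
P=(np.c_[p,np.ones(len(p))]*d.reshape(-1,1))@np.array(i['rotation']).T+i['position']
rel=P[:,:2]-O; x=rel@up; y=rel@vp
sel=(x>-.03)&(x<.09)&(abs(y)<.091)&(P[:,2]>.0285)&(P[:,2]<.06)&(m.ravel()>0)
n,l,s,c=cv2.connectedComponentsWithStats(sel.reshape(480,640).astype(np.uint8))
for k in range(1,n):
    if s[k,4]>300:
        q=(l==k).ravel(); A=np.c_[x[q],y[q],np.ones(q.sum())]; co,_,_,_=np.linalg.lstsq(A,P[q,2],rcond=None)
        r=cv2.minAreaRect(np.c_[x[q],y[q]].astype(np.float32)*1000); print('own ctr',np.round(r[0],1),'size',np.round(r[1],1),round(r[2],1),'z',P[q,2].mean().round(4),'slopes',co[:2].round(3))
E
python3 cou.py w17.png; python3 -c "
from h import *
st();own()"
```

```text
own ctr [10.2 52.2] size [40.7 70.7] 89.9 z 0.0325 slopes [0.002 0.011]
t 22.15 p [0.5169 0.0966 0.1254] f [-0.6  0.8  0.3] op 0.265
[[-0.997, 0.074, -0.004], [0.074, 0.997, 0.001], [0.004, 0.0, -1.0]]
own [ 0.0341 -0.0489]
```

View pics/w17.png

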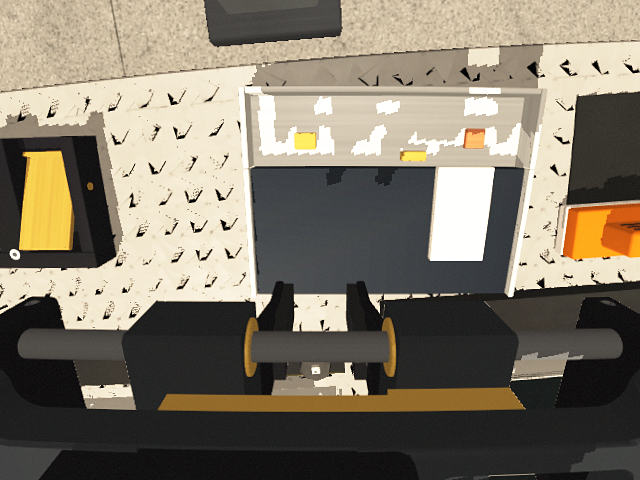

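jog_arm(
  rows=[
    {"dp": [3, -50, 0], "turn": [0, 0, 0], "grip": 0},
    {"dp": [6, -100, 0], "turn": [0, 0, 0], "grip": 0},
    {"dp": [9, -150, 0], "turn": [0, 0, 0], "grip": 0},
    {"dp": [9, -200, 0], "turn": [0, 0, 0], "grip": 0},
    {"dp": [9, -207, 30], "turn": [0, 0, 0], "grip": 0},
    {"dp": [9, -207, 60], "turn": [0, 0, 0], "grip": 0},
    {"dp": [9, -207, 68], "turn": [0, 0, 0], "grip": 0},
    {"dp": [9, -207, 68], "turn": [0, 0, 0], "grip": 0},
  ],
)

```text
time_s: 22.95
position: [0.4936, -0.106, 0.0562]
tcp_rot: [[-0.998, 0.069, -0.005], [0.069, 0.998, 0.003], [0.005, 0.002, -1.0]]
force: [-1.0, -0.0, -0.2]
opening: 0.005
```

```bash
python3 -c "
from h import *
pose(C2,.022,.031,0)"
```

```text
t 22.95 p [ 0.4936 -0.106   0.0562] f [-1.  -0.  -0.2] op 0.005
[[-0.998, 0.069, -0.005], [0.069, 0.998, 0.003], [0.005, 0.002, -1.0]]
dp [ 1.2 -3.7 25.2] turn [ 0.1 -0.3 -0.1]
```

jog_arm(
  rows=[
    {"dp": [1, -3, 5], "turn": [0, 0, 0], "grip": 0},
    {"dp": [1, -3, 10], "turn": [0, 0, 0], "grip": 0},
    {"dp": [1, -3, 15], "turn": [0, 0, 0], "grip": 0},
    {"dp": [1, -3, 19], "turn": [0, 0, 0], "grip": 0},
    {"dp": [1, -3, 22], "turn": [0, 0, 0], "grip": 0},
    {"dp": [1, -3, 24], "turn": [0, 0, 0], "grip": 0},
    {"dp": [1, -3, 25], "turn": [0, 0, 0], "grip": 0},
    {"dp": [1, -3, 25.5], "turn": [0, 0, 0], "grip": 0},
  ],
)

```text
time_s: 23.75
position: [0.4936, -0.1105, 0.0322]
tcp_rot: [[-0.998, 0.07, -0.001], [0.07, 0.998, 0.0], [0.001, 0.0, -1.0]]
force: [0.0, -0.1, 1.5]
opening: 0.008
```

jog_arm(
  rows=[
    {"dp": [0, 0, 1], "turn": [0, 0, 0], "grip": 0},
    {"dp": [0, 0, 2], "turn": [0, 0, 0], "grip": 0},
    {"dp": [0, 0, 2.5], "turn": [0, 0, 0], "grip": 0},
  ],
)

```text
time_s: 24.05
position: [0.4937, -0.1106, 0.031]
tcp_rot: [[-0.998, 0.069, -0.0], [0.069, 0.998, 0.0], [0.0, 0.0, -1.0]]
force: [-2.2, 0.7, 18.0]
opening: 0.011
```

jog_arm(
  rows=[
    {"dp": [0, 0, -30], "turn": [0, 0, 0], "grip": 0},
    {"dp": [20, -20, -45], "turn": [0, 0, 0], "grip": 0},
    {"dp": [40, -50, -45], "turn": [0, 0, 0], "grip": 0},
    {"dp": [56, -66, -40], "turn": [0, 0, 0], "grip": 0},
    {"dp": [56, -66, -20], "turn": [0, 0, 0], "grip": 0},
    {"dp": [56, -66, -20], "turn": [0, 0, 0], "grip": 0},
    {"dp": [56, -66, -20], "turn": [0, 0, 0], "grip": 0},
  ],
)

```text
time_s: 24.75
position: [0.4331, -0.1723, 0.0495]
tcp_rot: [[-0.998, 0.07, -0.002], [0.07, 0.998, 0.001], [0.002, 0.001, -1.0]]
force: [0.8, 0.3, 0.4]
opening: 0.01
```

```bash
python3 -c "
from h import *
pose(C1,-.032,.034,0); cap('wrist','w18.png')"
```

```text
t 24.75 p [ 0.4331 -0.1723  0.0495] f [0.8 0.3 0.4] op 0.01
[[-0.998, 0.07, -0.002], [0.07, 0.998, 0.001], [0.002, 0.001, -1.0]]
dp [-0.7 -0.9 15.5] turn [ 0.1 -0.1 -0.2]
```

View pics/w18.png

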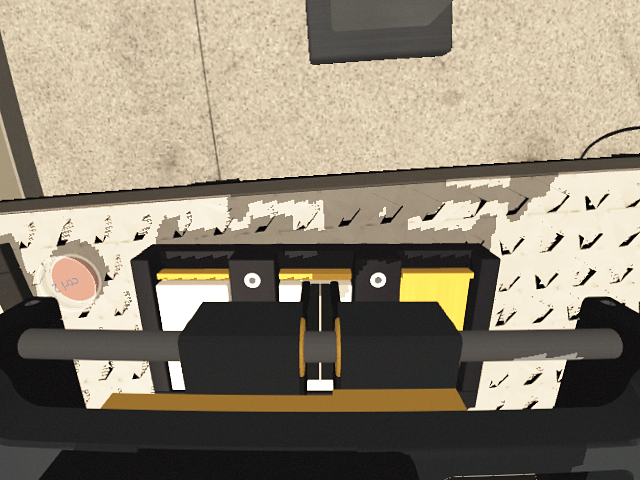

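jog_arm(
  rows=[
    {"dp": [0, 0, 7], "turn": [0, 0, 0], "grip": 0},
    {"dp": [0, 0, 10], "turn": [0, 0, 0], "grip": 0},
    {"dp": [0, 0, 12], "turn": [0, 0, 0], "grip": 0},
    {"dp": [0, 0, 13], "turn": [0, 0, 0], "grip": 0},
    {"dp": [0, 0, 14], "turn": [0, 0, 0], "grip": 0},
    {"dp": [0, 0, 15], "turn": [0, 0, 0], "grip": 0},
    {"dp": [0, 0, 16], "turn": [0, 0, 0], "grip": 0},
    {"dp": [0, 0, 16.5], "turn": [0, 0, 0], "grip": 0},
    {"dp": [0, 0, 16.5], "turn": [0, 0, 0], "grip": 0},
  ],
)

```text
time_s: 25.7
position: [0.4316, -0.172, 0.0349]
tcp_rot: [[-0.998, 0.068, -0.003], [0.068, 0.998, 0.001], [0.003, 0.0, -1.0]]
force: [-7.3, -1.4, 19.3]
opening: 0.004
```

jog_arm(
  rows=[
    {"dp": [0, 0, -35], "turn": [0, 0, 0], "grip": 0},
    {"dp": [0, 0, -70], "turn": [0, 0, 0], "grip": 0.62},
    {"dp": [-30, 0, -75], "turn": [0, 0, 0], "grip": 0.62},
    {"dp": [-54, -1, -75], "turn": [0, 0, 0], "grip": 0.62},
    {"dp": [-54, -1, -65], "turn": [0, 0, 0], "grip": 0.62},
    {"dp": [-54, -1, -40], "turn": [0, 0, 0], "grip": 0.62},
    {"dp": [-54, -1, -40], "turn": [0, 0, 0], "grip": 0.62},
  ],
)

```text
time_s: 26.4
position: [0.4841, -0.1753, 0.0705]
tcp_rot: [[-0.998, 0.069, -0.007], [0.069, 0.998, 0.005], [0.008, 0.004, -1.0]]
force: [-0.2, 0.6, 0.9]
opening: 0.465
```

```bash
python3 -c "
from h import *
pose(C1,.0205,.0418,0); cap('wrist','w19.png')"
```

```text
t 26.4 p [ 0.4841 -0.1753  0.0705] f [-0.2  0.6  0.9] op 0.465
[[-0.998, 0.069, -0.007], [0.069, 0.998, 0.005], [0.008, 0.004, -1.0]]
dp [-2.2 -1.3 28.7] turn [ 0.2 -0.4 -0.2]
```

View pics/w19.png

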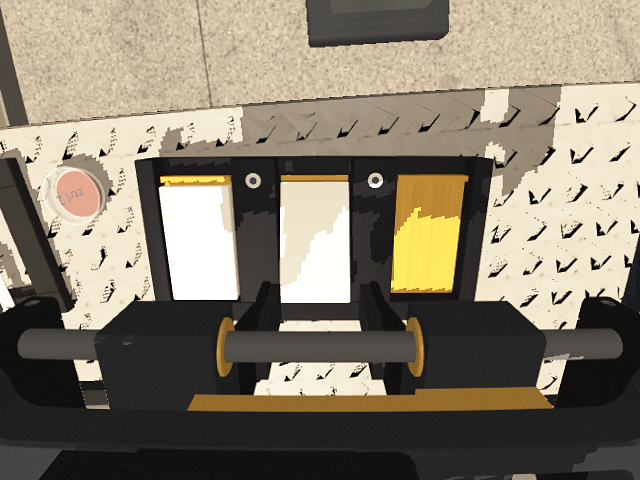

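jog_arm(
  rows=[
    {"dp": [-2, -1, 0], "turn": [0, 0, 0], "grip": 0.65},
    {"dp": [-2, -1, 0], "turn": [0, 0, 0], "grip": 0.65},
    {"dp": [-2, -1, 0], "turn": [0, 0, 0], "grip": 0.65},
    {"dp": [-2, -1, 15], "turn": [0, 0, 0], "grip": 0.65},
    {"dp": [-2, -1, 25], "turn": [0, 0, 0], "grip": 0.65},
    {"dp": [-2, -1, 28], "turn": [0, 0, 0], "grip": 0.65},
    {"dp": [-2, -1, 28], "turn": [0, 0, 0], "grip": 0.65},
  ],
)

```text
time_s: 27.15
position: [0.4888, -0.1783, 0.0449]
tcp_rot: [[-0.998, 0.07, -0.001], [0.07, 0.998, 0.001], [0.001, 0.001, -1.0]]
force: [0.7, 0.9, 0.3]
opening: 0.652
```

jog_arm(
  rows=[
    {"dp": [0, 0, 0], "turn": [0, 0, 0], "grip": 0.4},
    {"dp": [0, 0, 0], "turn": [0, 0, 0], "grip": 0.3},
    {"dp": [0, 0, 0], "turn": [0, 0, 0], "grip": 0.2},
    {"dp": [0, 0, 0], "turn": [0, 0, 0], "grip": 0.2},
    {"dp": [0, 0, 0], "turn": [0, 0, 0], "grip": 0.2},
    {"dp": [0, 0, -15], "turn": [0, 0, 0], "grip": 0.2},
    {"dp": [0, 0, -40], "turn": [0, 0, 0], "grip": 0.2},
    {"dp": [0, 0, -75], "turn": [0, 0, 0], "grip": 0.2},
    {"dp": [0, 0, -75], "turn": [0, 0, 0], "grip": 0.2},
  ],
)

```text
time_s: 28.05
position: [0.4915, -0.1798, 0.1238]
tcp_rot: [[-0.998, 0.069, 0.007], [0.069, 0.998, -0.004], [-0.007, -0.004, -1.0]]
force: [0.5, -1.1, -0.6]
opening: 0.45
```

```bash
python3 tilt.py; python3 -c "
from h import *
cap('wrist','w20.png');plate(.033,-.052,.085)"
```

```text
t 28.05 p [ 0.4915 -0.1798  0.1238] f [ 0.5 -1.1 -0.6] op 0.45
[[-0.998, 0.069, 0.007], [0.069, 0.998, -0.004], [-0.007, -0.004, -1.0]]
295 188 [ 54.2 -12.9  25.7] 295 195 [ 51.  -12.8  23.6] 295 230 [ 34.7 -12.6  15.5] 295 280 [ 11.7 -12.5   6.3] 295 315 [ -4.2 -12.3  -0.2] 295 322 [-80.9 -22.3 124.3] 
320 188 [54.5 -0.1 24.2] 320 195 [51.2 -0.1 22.5] 320 230 [35.1 -0.1 14.4] 320 280 [11.9 -0.1  5.7] 320 315 [-3.8 -0.1 -0.8] 320 322 [-80.2   0.2 123.2] 
345 188 [54.5 12.6 24. ] 345 195 [51.2 12.5 22.2] 345 230 [35.1 12.3 14.5] 345 280 [12.2 12.2  5.2] 345 315 [-4.6 12.3  0.5] 345 322 [-80.4  22.7 123.6] 
t 28.15 p [ 0.4894 -0.1786  0.1208] f [ 0.6 -0.3 -0.8] op 0.453
[[-0.998, 0.07, 0.001], [0.07, 0.998, -0.001], [-0.001, -0.001, -1.0]]
dp [ -7.2 273.4  35.7]
turn [-0.   0.1 -0.4]
```

View pics/w20.png

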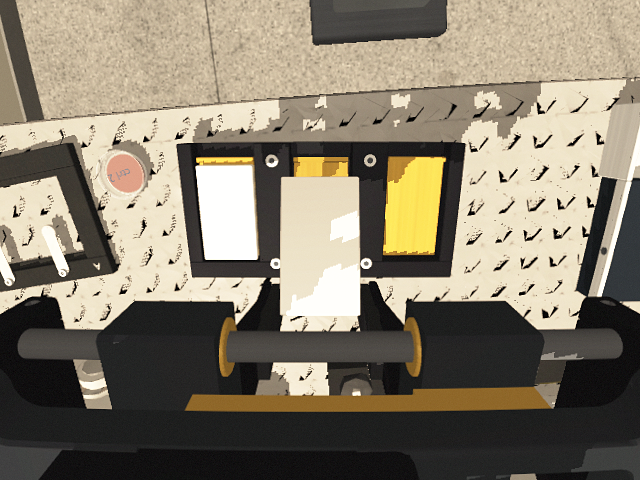

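jog_arm(
  rows=[
    {"dp": [0, 30, 0], "turn": [0, 0, 0], "grip": 0.2},
    {"dp": [-2, 70, 0], "turn": [0, 0, 0], "grip": 0.2},
    {"dp": [-4, 110, 0], "turn": [0, 0, 0], "grip": 0.2},
    {"dp": [-5, 150, 0], "turn": [0, 0, 0], "grip": 0.2},
    {"dp": [-6, 190, 0], "turn": [0, 0, 0], "grip": 0.2},
    {"dp": [-8, 230, 0], "turn": [0, 0, 0], "grip": 0.2},
    {"dp": [-9, 260, 0], "turn": [0, 0, 0], "grip": 0.2},
    {"dp": [-9, 272, 10], "turn": [0, 0, 0], "grip": 0.2},
    {"dp": [-9, 272, 30], "turn": [0, 0, 0], "grip": 0.2},
    {"dp": [-9, 272, 35], "turn": [0, 0, 0], "grip": 0.2},
  ],
)

```text
time_s: 29.15
position: [0.5147, 0.0923, 0.0824]
tcp_rot: [[-0.998, 0.069, -0.006], [0.069, 0.998, 0.0], [0.006, -0.0, -1.0]]
force: [-0.1, 0.8, -1.1]
opening: 0.453
```

```bash
python3 -c "
from h import *
plate(.035,-.053,.0355);own();cap('wrist','w21.png')"
```

```text
t 29.15 p [0.5147 0.0923 0.0824] f [-0.1  0.8 -1.1] op 0.453
[[-0.998, 0.069, -0.006], [0.069, 0.998, 0.0], [0.006, -0.0, -1.0]]
dp [-3.1  0.4 46.9]
turn [-0.  -0.4 -0.3]
own [ 0.0322 -0.0534]
```

View pics/w21.png

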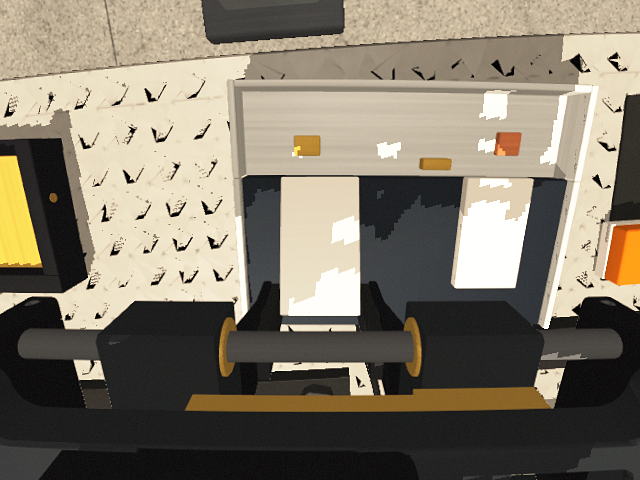

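jog_arm(
  rows=[
    {"dp": [-4, 0, 12], "turn": [0, 0, 0], "grip": 0.2},
    {"dp": [-4, 0, 22], "turn": [0, 0, 0], "grip": 0.2},
    {"dp": [-4, 0, 27], "turn": [0, 0, 0], "grip": 0.2},
    {"dp": [-4, 0, 30], "turn": [0, 0, 0], "grip": 0.2},
    {"dp": [-4, 0, 33], "turn": [0, 0, 0], "grip": 0.2},
    {"dp": [-4, 0, 36], "turn": [0, 0, 0], "grip": 0.2},
    {"dp": [-4, 0, 39], "turn": [0, 0, 0], "grip": 0.2},
    {"dp": [-4, 0, 41], "turn": [0, 0, 0], "grip": 0.2},
  ],
)

```text
time_s: 30.0
position: [0.5221, 0.092, 0.0447]
tcp_rot: [[-0.998, 0.07, 0.002], [0.07, 0.998, 0.0], [-0.002, 0.0, -1.0]]
force: [3.0, -0.7, 3.4]
opening: 0.456
```

jog_arm(
  rows=[
    {"dp": [0, 0, 2], "turn": [0, 0, 0], "grip": 0.2},
    {"dp": [0, 0, 4], "turn": [0, 0, 0], "grip": 0.2},
    {"dp": [0, 0, 6], "turn": [0, 0, 0], "grip": 0.2},
    {"dp": [0, 0, 6], "turn": [0, 0, 0], "grip": 0.2},
  ],
)

```text
time_s: 30.4
position: [0.5203, 0.0921, 0.0379]
tcp_rot: [[-0.998, 0.07, -0.002], [0.07, 0.998, 0.0], [0.002, 0.0, -1.0]]
force: [2.5, 0.5, 3.6]
opening: 0.449
```

jog_arm(
  rows=[
    {"dp": [0, 0, 2], "turn": [0, 0, 0], "grip": 0.2},
    {"dp": [0, 0, 2], "turn": [0, 0, 0], "grip": 0.2},
    {"dp": [0, 0, 2], "turn": [0, 0, 0], "grip": 0.47},
    {"dp": [0, 0, 2], "turn": [0, 0, 0], "grip": 0.49},
    {"dp": [0, 0, 2], "turn": [0, 0, 0], "grip": 0.49},
    {"dp": [0, 0, -30], "turn": [0, 0, 0], "grip": 0.49},
    {"dp": [0, 0, -70], "turn": [0, 0, 0], "grip": 0.49},
    {"dp": [0, 40, -80], "turn": [0, 0, 0], "grip": 0.2},
    {"dp": [0, 40, -80], "turn": [0, 0, 0], "grip": 0},
    {"dp": [0, 40, -80], "turn": [0, 0, 0], "grip": 0},
  ],
)

```text
time_s: 31.4
position: [0.5231, 0.1324, 0.1184]
tcp_rot: [[-0.998, 0.067, -0.001], [0.067, 0.998, -0.0], [0.001, -0.0, -1.0]]
force: [0.1, 0.3, -1.0]
opening: 0.298
```

```bash
python3 cou.py w22.png; python3 -c "
from h import *
pose(C1,.022,.056,0)"
```

```text
own ctr [  9.  -53.5] size [40.3 69.6] 89.8 z 0.0325 slopes [ 0.002 -0.001]
own ctr [10.4 52.5] size [40.6 69.3] 90.0 z 0.0326 slopes [0.001 0.002]
t 31.45 p [0.5228 0.1318 0.1178] f [-1.1 -0.6  0.1] op 0.253
[[-0.998, 0.069, -0.002], [0.069, 0.998, -0.0], [0.002, -0.0, -1.0]]
dp [  13.8 -310.3   62. ] turn [-0.  -0.1 -0.1]
```

View pics/w22.png

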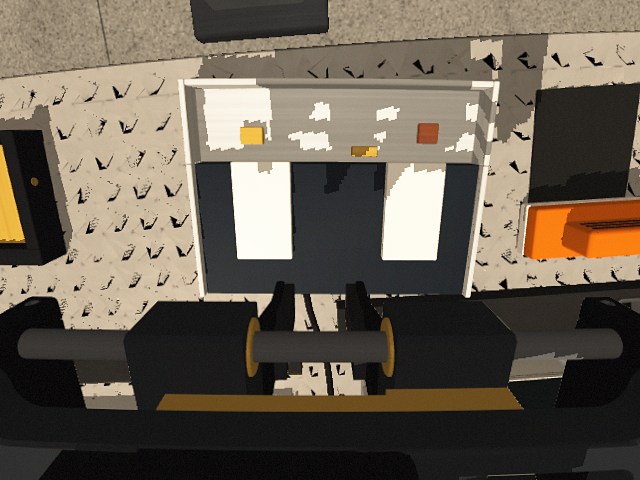

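jog_arm(
  rows=[
    {"dp": [2, -50, 0], "turn": [0, 0, 0], "grip": 0},
    {"dp": [5, -100, 0], "turn": [0, 0, 0], "grip": 0},
    {"dp": [8, -150, 0], "turn": [0, 0, 0], "grip": 0},
    {"dp": [10, -200, 0], "turn": [0, 0, 0], "grip": 0},
    {"dp": [14, -250, 0], "turn": [0, 0, 0], "grip": 0},
    {"dp": [14, -300, 0], "turn": [0, 0, 0], "grip": 0},
    {"dp": [14, -311, 30], "turn": [0, 0, 0], "grip": 0},
    {"dp": [14, -311, 60], "turn": [0, 0, 0], "grip": 0},
    {"dp": [14, -311, 61], "turn": [0, 0, 0], "grip": 0},
    {"dp": [14, -311, 61], "turn": [0, 0, 0], "grip": 0},
  ],
)

```text
time_s: 32.45
position: [0.4867, -0.1771, 0.0563]
tcp_rot: [[-0.998, 0.07, -0.004], [0.07, 0.998, 0.002], [0.004, 0.002, -1.0]]
force: [-0.2, -0.3, 0.5]
opening: 0.006
```

```bash
python3 -c "
from h import *
pose(C1,.022,.031,0)"
```

```text
t 32.45 p [ 0.4867 -0.1771  0.0563] f [-0.2 -0.3  0.5] op 0.006
[[-0.998, 0.07, -0.004], [0.07, 0.998, 0.002], [0.004, 0.002, -1.0]]
dp [-0.9  0.4 25.3] turn [ 0.1 -0.2 -0.2]
```

jog_arm(
  rows=[
    {"dp": [-1, 0, 5], "turn": [0, 0, 0], "grip": 0},
    {"dp": [-1, 0, 10], "turn": [0, 0, 0], "grip": 0},
    {"dp": [-1, 0, 15], "turn": [0, 0, 0], "grip": 0},
    {"dp": [-1, 0, 19], "turn": [0, 0, 0], "grip": 0},
    {"dp": [-1, 0, 22], "turn": [0, 0, 0], "grip": 0},
    {"dp": [-1, 0, 24], "turn": [0, 0, 0], "grip": 0},
    {"dp": [-1, 0, 26], "turn": [0, 0, 0], "grip": 0},
    {"dp": [-1, 0, 27], "turn": [0, 0, 0], "grip": 0},
    {"dp": [-1, 0, 27.5], "turn": [0, 0, 0], "grip": 0},
  ],
)

```text
time_s: 33.35
position: [0.4892, -0.1774, 0.031]
tcp_rot: [[-0.998, 0.069, -0.0], [0.069, 0.998, 0.0], [0.0, 0.0, -1.0]]
force: [-1.7, 0.3, 17.3]
opening: 0.003
```

jog_arm(
  rows=[
    {"dp": [0, 0, -30], "turn": [0, 0, 0], "grip": 0},
    {"dp": [20, -20, -45], "turn": [0, 0, 0], "grip": 0},
    {"dp": [40, -50, -45], "turn": [0, 0, 0], "grip": 0},
    {"dp": [56, -67, -40], "turn": [0, 0, 0], "grip": 0},
    {"dp": [56, -67, -20], "turn": [0, 0, 0], "grip": 0},
    {"dp": [56, -67, -20], "turn": [0, 0, 0], "grip": 0},
    {"dp": [56, -67, -20], "turn": [0, 0, 0], "grip": 0},
  ],
)

```text
time_s: 34.05
position: [0.4281, -0.2398, 0.0494]
tcp_rot: [[-0.998, 0.07, -0.002], [0.07, 0.998, 0.002], [0.002, 0.002, -1.0]]
force: [0.4, -0.4, -0.0]
opening: 0.003
```

```bash
python3 -c "
from h import *
pose(C0,-.032,.034,0); cap('wrist','w23.png'); cap('side','s23.png')
a=cv2.imread('pics/s23.png');cv2.imwrite('pics/s23z.png',cv2.resize(a[40:300,180:440],None,fx=2.3,fy=2.3))
"
```

```text
t 34.05 p [ 0.4281 -0.2398  0.0494] f [ 0.4 -0.4 -0. ] op 0.003
[[-0.998, 0.07, -0.002], [0.07, 0.998, 0.002], [0.002, 0.002, -1.0]]
dp [-1.1 -1.  15.4] turn [ 0.1 -0.1 -0.2]
```

View pics/w23.png

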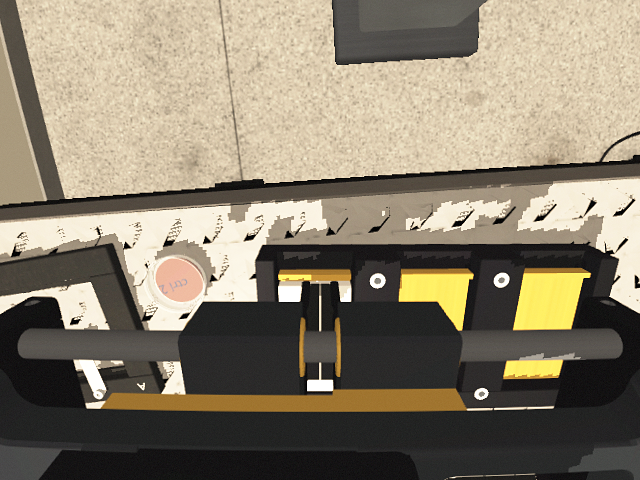

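View pics/s23z.png

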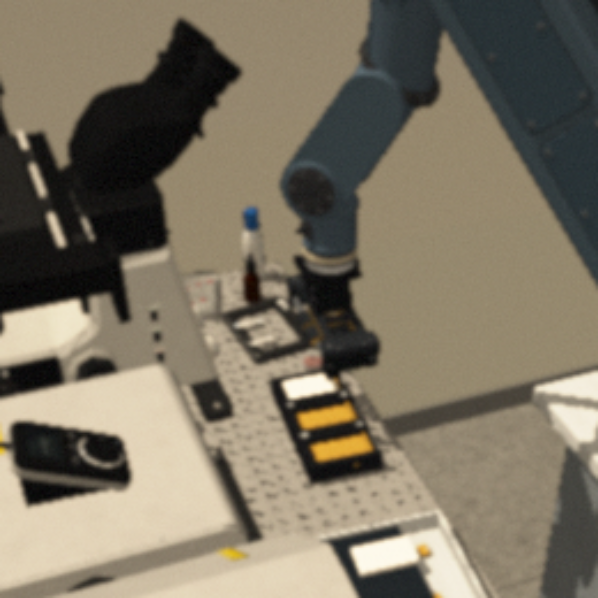

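jog_arm(
  rows=[
    {"dp": [-1, -1, 7], "turn": [0, 0, 0], "grip": 0},
    {"dp": [-1, -1, 10], "turn": [0, 0, 0], "grip": 0},
    {"dp": [-1, -1, 12], "turn": [0, 0, 0], "grip": 0},
    {"dp": [-1, -1, 13], "turn": [0, 0, 0], "grip": 0},
    {"dp": [-1, -1, 14], "turn": [0, 0, 0], "grip": 0},
    {"dp": [-1, -1, 15], "turn": [0, 0, 0], "grip": 0},
    {"dp": [-1, -1, 16], "turn": [0, 0, 0], "grip": 0},
    {"dp": [-1, -1, 16.5], "turn": [0, 0, 0], "grip": 0},
    {"dp": [-1, -1, 16.5], "turn": [0, 0, 0], "grip": 0},
  ],
)

```text
time_s: 35.05
position: [0.4279, -0.2411, 0.0353]
tcp_rot: [[-0.998, 0.068, -0.003], [0.068, 0.998, 0.0], [0.003, 0.0, -1.0]]
force: [-7.8, -1.4, 20.7]
opening: 0.006
```

jog_arm(
  rows=[
    {"dp": [0, 0, -35], "turn": [0, 0, 0], "grip": 0},
    {"dp": [0, 0, -70], "turn": [0, 0, 0], "grip": 0.65},
    {"dp": [-30, 0, -75], "turn": [0, 0, 0], "grip": 0.65},
    {"dp": [-56, -1, -75], "turn": [0, 0, 0], "grip": 0.65},
    {"dp": [-56, -1, -65], "turn": [0, 0, 0], "grip": 0.65},
    {"dp": [-56, -1, -40], "turn": [0, 0, 0], "grip": 0.65},
    {"dp": [-56, -1, -40], "turn": [0, 0, 0], "grip": 0.65},
    {"dp": [-56, -1, -40], "turn": [0, 0, 0], "grip": 0.65},
  ],
)

```text
time_s: 35.85
position: [0.4841, -0.2455, 0.0725]
tcp_rot: [[-0.998, 0.07, -0.003], [0.07, 0.998, 0.002], [0.003, 0.002, -1.0]]
force: [0.8, 0.6, 0.1]
opening: 0.559
```

```bash
python3 -c "
from h import *
pose(C0,.0215,.0428,0); cap('wrist','w24.png')"
```

```text
t 35.85 p [ 0.4841 -0.2455  0.0725] f [0.8 0.6 0.1] op 0.559
[[-0.998, 0.07, -0.003], [0.07, 0.998, 0.002], [0.003, 0.002, -1.0]]
dp [ 1.6  0.9 29.7] turn [ 0.1 -0.2 -0.2]
```

View pics/w24.png

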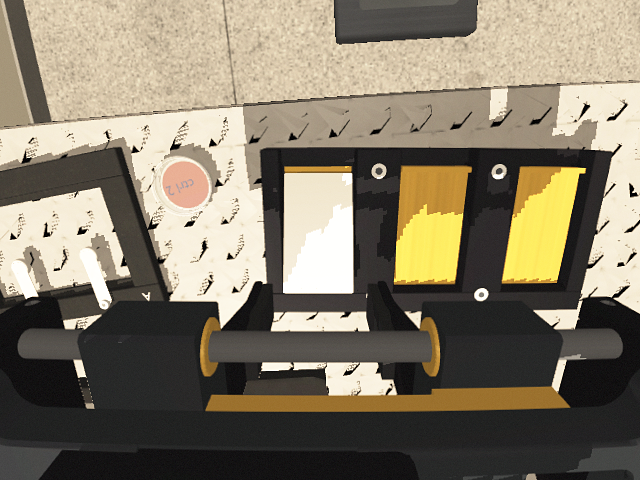

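jog_arm(
  rows=[
    {"dp": [1, 1, 0], "turn": [0, 0, 0], "grip": 0.65},
    {"dp": [1, 1, 15], "turn": [0, 0, 0], "grip": 0.65},
    {"dp": [1, 1, 25], "turn": [0, 0, 0], "grip": 0.65},
    {"dp": [1, 1, 29], "turn": [0, 0, 0], "grip": 0.65},
    {"dp": [1, 1, 29], "turn": [0, 0, 0], "grip": 0.65},
  ],
)

```text
time_s: 36.4
position: [0.4841, -0.2451, 0.0439]
tcp_rot: [[-0.998, 0.07, -0.001], [0.07, 0.998, 0.001], [0.001, 0.001, -1.0]]
force: [0.6, 0.0, -0.1]
opening: 0.652
```

jog_arm(
  rows=[
    {"dp": [0, 0, 0], "turn": [0, 0, 0], "grip": 0.4},
    {"dp": [0, 0, 0], "turn": [0, 0, 0], "grip": 0.3},
    {"dp": [0, 0, 0], "turn": [0, 0, 0], "grip": 0.2},
    {"dp": [0, 0, 0], "turn": [0, 0, 0], "grip": 0.2},
    {"dp": [0, 0, 0], "turn": [0, 0, 0], "grip": 0.2},
    {"dp": [0, 0, -15], "turn": [0, 0, 0], "grip": 0.2},
    {"dp": [0, 0, -40], "turn": [0, 0, 0], "grip": 0.2},
    {"dp": [0, 0, -75], "turn": [0, 0, 0], "grip": 0.2},
    {"dp": [0, 0, -75], "turn": [0, 0, 0], "grip": 0.2},
  ],
)

```text
time_s: 37.3
position: [0.4867, -0.2464, 0.1229]
tcp_rot: [[-0.998, 0.07, 0.006], [0.07, 0.998, -0.004], [-0.006, -0.004, -1.0]]
force: [1.0, -2.2, -0.8]
opening: 0.455
```

```bash
python3 tilt.py; python3 -c "
from h import *
cap('wrist','w25.png');plate(.058,0,.085)
i=vision.camera_info('side');_,d,_=cap('side')
"
```

```text
t 37.3 p [ 0.4867 -0.2464  0.1229] f [ 1.  -2.2 -0.8] op 0.455
[[-0.998, 0.07, 0.006], [0.07, 0.998, -0.004], [-0.006, -0.004, -1.0]]
295 188 [ 54.6 -12.7  23.1] 295 195 [ 51.3 -12.7  21.9] 295 230 [ 34.7 -12.6  15.6] 295 280 [ 12.3 -12.3   4.9] 295 315 [ -3.9 -12.3  -0.7] 295 322 [-79. -22. 121.] 
320 188 [54.6 -0.1 23.4] 320 195 [51.4 -0.1 20.9] 320 230 [35.3 -0.1 13.6] 320 280 [12.1 -0.1  5.3] 320 315 [-3.5 -0.1 -1.4] 320 322 [-79.5   0.2 121.9] 
345 188 [54.7 12.5 23. ] 345 195 [51.3 12.5 21.7] 345 230 [35.3 12.3 13.7] 345 280 [12.  12.2  5.5] 345 315 [-4.3 12.2 -0. ] 345 322 [-79.2  22.5 121.4] 
t 37.4 p [ 0.4847 -0.245   0.1198] f [ 0.6 -0.1 -0.4] op 0.455
[[-0.998, 0.07, 0.001], [0.07, 0.998, -0.0], [-0.001, -0.0, -1.0]]
dp [-32.  392.1  34.8]
turn [-0.   0.  -0.4]
```

View pics/w25.png

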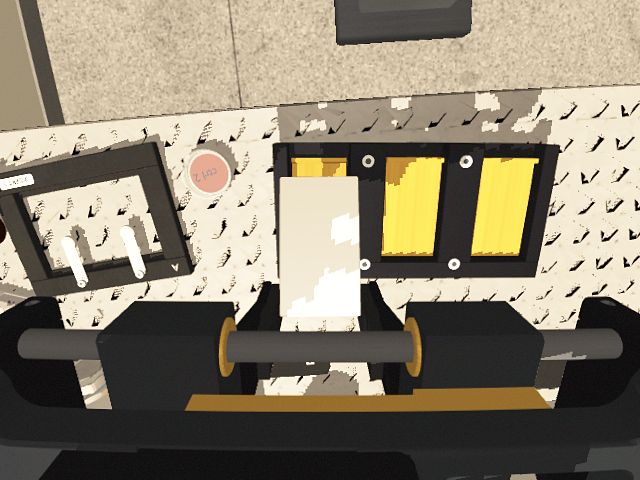

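Run:
```python
from h import *
for n in ['scene','side']:
    _,d,i=cap(n); f=240/np.tan(np.radians(i['vertical_fov'])/2)
    vv,uu=np.mgrid[0:480,0:640]
    K=np.array([[f,0,i['cx']],[0,f,i['cy']],[0,0,1.]])
    p=cv2.undistortPoints(np.stack([uu,vv],-1).reshape(-1,1,2).astype(float),K,np.array([i['k1'],0,0,0,0.]))[:,0]
    P=(np.c_[p,np.ones(len(p))]*d.reshape(-1,1))@np.array(i['rotation']).T+i['position']
    for z0 in (.05,.1,.15,.2,.25):
        for y0 in (.0,.05,.1,.15,.2,.25,.3,.35):
            q=(P[:,2]>z0)&(P[:,2]<z0+.05)&(P[:,1]>y0)&(P[:,1]<y0+.05)&(P[:,0]>.53)&(P[:,0]<.8)
            if q.sum()>5: print(n,z0,y0,np.round(np.percentile(P[q,0],3),3),end=' | ')
        print()
```

```text
scene 0.05 0.0 0.649 | scene 0.05 0.05 0.648 | scene 0.05 0.1 0.649 | scene 0.05 0.15 0.615 | scene 0.05 0.2 0.617 | scene 0.05 0.25 0.619 | scene 0.05 0.3 0.532 | scene 0.05 0.35 0.618 | 
scene 0.1 0.0 0.651 | scene 0.1 0.05 0.65 | scene 0.1 0.1 0.655 | scene 0.1 0.15 0.618 | scene 0.1 0.2 0.619 | scene 0.1 0.25 0.618 | scene 0.1 0.3 0.618 | scene 0.1 0.35 0.619 | 
scene 0.15 0.0 0.673 | scene 0.15 0.05 0.668 | scene 0.15 0.1 0.67 | scene 0.15 0.15 0.617 | scene 0.15 0.2 0.619 | scene 0.15 0.25 0.617 | scene 0.15 0.3 0.617 | scene 0.15 0.35 0.619 | 
scene 0.2 0.15 0.622 | scene 0.2 0.2 0.62 | scene 0.2 0.25 0.618 | scene 0.2 0.3 0.617 | scene 0.2 0.35 0.619 | 
scene 0.25 0.2 0.625 | scene 0.25 0.25 0.621 | scene 0.25 0.3 0.619 | scene 0.25 0.35 0.62 | 
side 0.05 0.3 0.53 | 
side 0.1 0.0 0.654 | side 0.1 0.05 0.653 | side 0.1 0.1 0.66 | 
side 0.15 0.0 0.672 | side 0.15 0.05 0.67 | side 0.15 0.1 0.678 | side 0.15 0.15 0.628 | 
side 0.2 0.15 0.628 | side 0.2 0.2 0.626 | 
side 0.25 0.2 0.629 | side 0.25 0.25 0.626 | side 0.25 0.3 0.626 | side 0.25 0.35 0.626 |
```

jog_arm(
  rows=[
    {"dp": [0, 40, 0], "turn": [0, 0, 0], "grip": 0.2},
    {"dp": [-4, 80, 0], "turn": [0, 0, 0], "grip": 0.2},
    {"dp": [-8, 120, 0], "turn": [0, 0, 0], "grip": 0.2},
    {"dp": [-12, 160, 0], "turn": [0, 0, 0], "grip": 0.2},
    {"dp": [-16, 200, 0], "turn": [0, 0, 0], "grip": 0.2},
    {"dp": [-20, 240, 0], "turn": [0, 0, 0], "grip": 0.2},
    {"dp": [-24, 280, 0], "turn": [0, 0, 0], "grip": 0.2},
    {"dp": [-28, 320, 0], "turn": [0, 0, 0], "grip": 0.2},
    {"dp": [-32, 360, 0], "turn": [0, 0, 0], "grip": 0.2},
    {"dp": [-33, 392, 0], "turn": [0, 0, -0.4], "grip": 0.2},
  ],
)

```text
time_s: 38.55
position: [0.5442, 0.1457, 0.1179]
tcp_rot: [[-0.998, 0.062, -0.003], [0.062, 0.998, 0.0], [0.003, 0.0, -1.0]]
force: [-0.5, -0.6, -1.1]
opening: 0.455
```

jog_arm(
  rows=[
    {"dp": [0, 0, 10], "turn": [0, 0, 0], "grip": 0.2},
    {"dp": [0, 0, 25], "turn": [0, 0, 0], "grip": 0.2},
    {"dp": [0, 0, 25], "turn": [0, 0, 0], "grip": 0.2},
  ],
)

```text
time_s: 38.85
position: [0.5421, 0.143, 0.0913]
tcp_rot: [[-0.998, 0.062, -0.007], [0.062, 0.998, -0.001], [0.007, -0.001, -1.0]]
force: [-1.3, 0.2, -1.5]
opening: 0.454
```

```bash
python3 -c "
from h import *
plate(.0585,0,.0355);own();cap('wrist','w26.png')"
```

```text
t 38.85 p [0.5421 0.143  0.0913] f [-1.3  0.2 -1.5] op 0.454
[[-0.998, 0.062, -0.007], [0.062, 0.998, -0.001], [0.007, -0.001, -1.0]]
dp [-2.6  1.2 55.8]
turn [-0.1 -0.4  0. ]
own [ 0.0563 -0.0011]
```

View pics/w26.png

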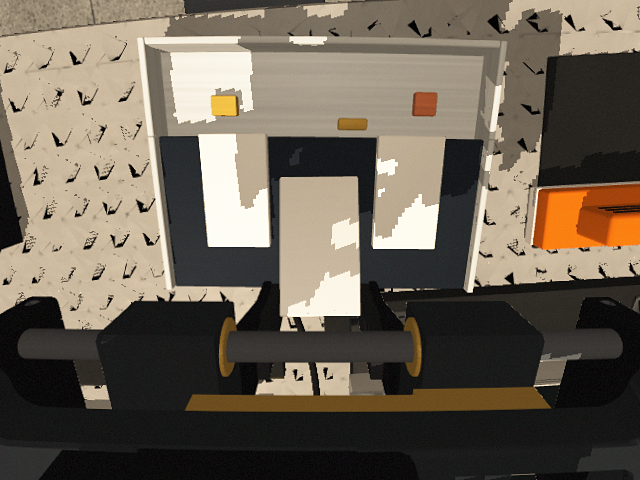

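jog_arm(
  rows=[
    {"dp": [-3, 0, 12], "turn": [0, 0, 0], "grip": 0.2},
    {"dp": [-3, 0, 24], "turn": [0, 0, 0], "grip": 0.2},
    {"dp": [-3, 0, 32], "turn": [0, 0, 0], "grip": 0.2},
    {"dp": [-3, 0, 36], "turn": [0, 0, 0], "grip": 0.2},
    {"dp": [-3, 0, 39], "turn": [0, 0, 0], "grip": 0.2},
    {"dp": [-3, 0, 42], "turn": [0, 0, 0], "grip": 0.2},
    {"dp": [-3, 0, 45], "turn": [0, 0, 0], "grip": 0.2},
    {"dp": [-3, 0, 48], "turn": [0, 0, 0], "grip": 0.2},
  ],
)

```text
time_s: 39.7
position: [0.55, 0.1432, 0.0472]
tcp_rot: [[-0.998, 0.063, 0.005], [0.063, 0.998, 0.0], [-0.005, 0.001, -1.0]]
force: [2.5, -1.3, 3.9]
opening: 0.449
```

```bash
python3 -c "
from h import *
plate(.0585,0,.0355);own();cap('wrist','w27.png')"; python3 tilt.py
```

```text
t 39.7 p [0.55   0.1432 0.0472] f [ 2.5 -1.3  3.9] op 0.449
[[-0.998, 0.063, 0.005], [0.063, 0.998, 0.0], [-0.005, 0.001, -1.0]]
dp [ 5.7  0.3 11.7]
turn [0.  0.3 0. ]
own [ 0.0641 -0.0003]
t 39.75 p [0.5495 0.1433 0.0467] f [ 3.5 -0.1  4.1] op 0.45
[[-0.998, 0.063, 0.004], [0.063, 0.998, 0.0], [-0.004, 0.001, -1.0]]
295 188 [ 56.1 -12.   13.2] 295 195 [ 53.  -12.   11.7] 295 230 [ 36.6 -12.1   8.7] 295 280 [ 13.1 -12.2   3. ] 295 315 [ -3.7 -12.3  -1. ] 295 322 [-35.7 -16.2  47.1] 
320 188 [56.2 -0.1 12.7] 320 195 [53.3 -0.1 10.4] 320 230 [36.7 -0.1  8.5] 320 280 [13.3 -0.1  2.6] 320 315 [-3.3 -0.1 -1.6] 320 322 [-35.1   0.   46.1] 
345 188 [56.1 11.8 13.3] 345 195 [53.  11.8 12.2] 345 230 [36.4 12.   9.7] 345 280 [13.1 12.   3. ] 345 315 [-3.5 12.1 -1.3] 345 322 [-28.6  15.3  35. ]
```

View pics/w27.png

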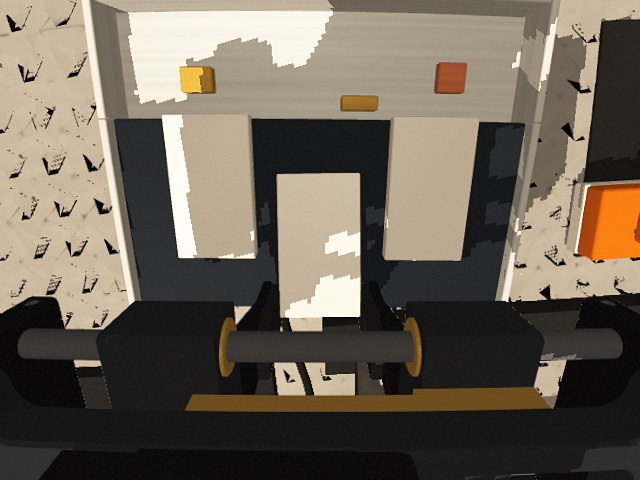

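jog_arm(
  rows=[
    {"dp": [2, 0, 3], "turn": [0, 0, 0], "grip": 0.2},
    {"dp": [3, 0, 6], "turn": [0, 0, 0], "grip": 0.2},
    {"dp": [4, 0, 9], "turn": [0, 0, 0], "grip": 0.2},
    {"dp": [4, 0, 10.5], "turn": [0, 0, 0], "grip": 0.2},
    {"dp": [4, 0, 10.5], "turn": [0, 0, 0], "grip": 0.2},
  ],
)

```text
time_s: 40.3
position: [0.5429, 0.1436, 0.0355]
tcp_rot: [[-0.998, 0.063, -0.002], [0.063, 0.998, 0.0], [0.002, 0.0, -1.0]]
force: [1.9, 0.1, 2.4]
opening: 0.457
```

jog_arm(
  rows=[
    {"dp": [0, 0, 0], "turn": [0, 0, 0], "grip": 0.48},
    {"dp": [0, 0, 0], "turn": [0, 0, 0], "grip": 0.49},
    {"dp": [0, 0, 0], "turn": [0, 0, 0], "grip": 0.49},
    {"dp": [0, 0, -30], "turn": [0, 0, 0], "grip": 0.49},
    {"dp": [20, 0, -70], "turn": [0, 0, 0], "grip": 0.49},
    {"dp": [60, -20, -110], "turn": [0, 0, 0], "grip": 0.2},
    {"dp": [60, -20, -120], "turn": [0, 0, 0], "grip": 0},
    {"dp": [60, -20, -120], "turn": [0, 0, 0], "grip": 0},
  ],
)

```text
time_s: 41.1
position: [0.4813, 0.1273, 0.1574]
tcp_rot: [[-0.998, 0.063, 0.001], [0.063, 0.998, 0.0], [-0.001, 0.0, -1.0]]
force: [0.8, -0.9, -0.1]
opening: 0.298
```

```bash
python3 cou.py w28.png; python3 -c "
from h import *
pose(C0,.022,.11,0)"
```

```text
own ctr [  9.  -53.6] size [39.6 70. ] 89.4 z 0.0326 slopes [ 0.003 -0.   ]
own ctr [10.6 52.5] size [40.7 70.3] 89.5 z 0.0326 slopes [0.002 0.006]
own ctr [24.3 -0.6] size [62.  39.6] 0.1 z 0.0327 slopes [0.003 0.001]
t 41.15 p [0.4823 0.1274 0.1563] f [ 0.3  0.3 -0.1] op 0.254
[[-0.998, 0.063, 0.001], [0.063, 0.998, 0.0], [-0.001, 0.0, -1.0]]
dp [ -24.2 -371.1   46.2] turn [0.  0.  0.2]
```

View pics/w28.png

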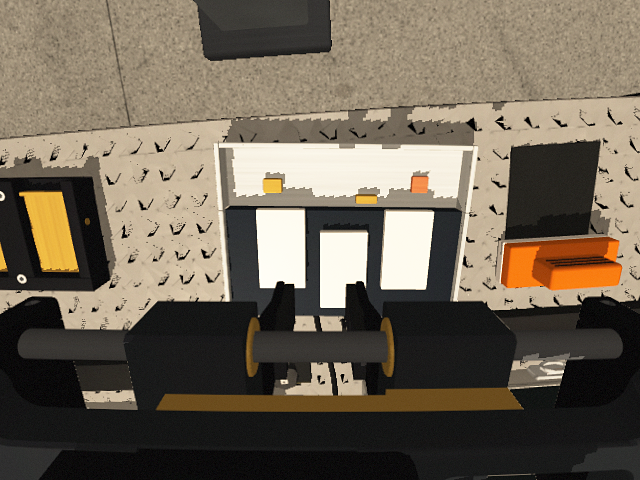

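Three coupons flat on the plate (the mask of the third is cut off at the picture bound I set). Now level rocker 0.

jog_arm(
  rows=[
    {"dp": [0, -45, 0], "turn": [0, 0, 0], "grip": 0},
    {"dp": [-4, -90, 0], "turn": [0, 0, 0], "grip": 0},
    {"dp": [-8, -135, 0], "turn": [0, 0, 0], "grip": 0},
    {"dp": [-12, -180, 0], "turn": [0, 0, 0], "grip": 0},
    {"dp": [-16, -225, 0], "turn": [0, 0, 0], "grip": 0},
    {"dp": [-20, -270, 0], "turn": [0, 0, 0], "grip": 0},
    {"dp": [-24, -315, 20], "turn": [0, 0, 0], "grip": 0},
    {"dp": [-24, -350, 40], "turn": [0, 0, 0], "grip": 0},
    {"dp": [-24, -372, 46], "turn": [0, 0, 0], "grip": 0},
    {"dp": [-24, -372, 60], "turn": [0, 0, 0], "grip": 0},
  ],
)

```text
time_s: 42.15
position: [0.4842, -0.2496, 0.0936]
tcp_rot: [[-0.998, 0.067, 0.001], [0.067, 0.998, -0.001], [-0.001, -0.001, -1.0]]
force: [0.7, 0.3, -0.3]
opening: 0.005
```

```bash
python3 -c "
from h import *
pose(C0,.022,.031,0)"
```

```text
t 42.15 p [ 0.4842 -0.2496  0.0936] f [ 0.7  0.3 -0.3] op 0.005
[[-0.998, 0.067, 0.001], [0.067, 0.998, -0.001], [-0.001, -0.001, -1.0]]
dp [ 1.5  5.1 62.6] turn [-0.1  0.  -0. ]
```

jog_arm(
  rows=[
    {"dp": [1, 1, 20], "turn": [0, 0, 0], "grip": 0},
    {"dp": [1, 1, 38], "turn": [0, 0, 0], "grip": 0},
    {"dp": [1, 1, 46], "turn": [0, 0, 0], "grip": 0},
    {"dp": [1, 1, 51], "turn": [0, 0, 0], "grip": 0},
    {"dp": [1, 1, 56], "turn": [0, 0, 0], "grip": 0},
    {"dp": [1, 1, 60], "turn": [0, 0, 0], "grip": 0},
    {"dp": [1, 1, 63], "turn": [0, 0, 0], "grip": 0},
    {"dp": [1, 1, 65], "turn": [0, 0, 0], "grip": 0},
    {"dp": [1, 1, 66], "turn": [0, 0, 0], "grip": 0},
  ],
)

```text
time_s: 43.05
position: [0.4827, -0.2447, 0.031]
tcp_rot: [[-0.998, 0.063, 0.001], [0.063, 0.998, -0.001], [-0.001, -0.001, -1.0]]
force: [-1.4, 2.2, 15.2]
opening: 0.003
```

Level stop reached. Now the scraper: lift and look.

jog_arm(
  rows=[
    {"dp": [0, 0, -40], "turn": [0, 0, 0], "grip": 0},
    {"dp": [0, 0, -90], "turn": [0, 0, 0], "grip": 0},
    {"dp": [20, 50, -140], "turn": [0, 0, 0], "grip": 0},
    {"dp": [40, 80, -180], "turn": [0, 0, 0], "grip": 0},
    {"dp": [40, 80, -180], "turn": [0, 0, 0], "grip": 0},
  ],
)

```text
time_s: 43.55
position: [0.4458, -0.16, 0.2121]
tcp_rot: [[-0.998, 0.062, -0.0], [0.062, 0.998, -0.0], [0.0, -0.0, -1.0]]
force: [1.2, 0.0, -0.1]
opening: 0.005
```

```bash
python3 -c "
from h import *
st()
im,d,i=cap('wrist','w29.png')
for C in (C0,C1,C2):
  for x in (-.02,0,.025):
    p=C+x*un; u,v=proj(i,np.r_[p,.02]).round().astype(int); print((u,v),im[v,u],np.round(atd(i,u,v,d[v,u])[2],4))
"
```

```text
t 43.55 p [ 0.4458 -0.16    0.2121] f [ 1.2  0.  -0.1] op 0.005
[[-0.998, 0.062, -0.0], [0.062, 0.998, -0.0], [0.0, -0.0, -1.0]]
(np.int64(240), np.int64(218)) [253 226  87] 0.021
(np.int64(241), np.int64(236)) [253 228  89] 0.0201
(np.int64(242), np.int64(259)) [254 234  92] 0.0204
(np.int64(306), np.int64(218)) [253 228  90] 0.0205
(np.int64(306), np.int64(237)) [253 230  91] 0.0202
(np.int64(306), np.int64(259)) [253 231  91] 0.0202
(np.int64(372), np.int64(218)) [253 227  90] 0.0194
(np.int64(371), np.int64(237)) [253 229  92] 0.0196
(np.int64(370), np.int64(260)) [253 227  86] 0.0202
```

View pics/w29.png

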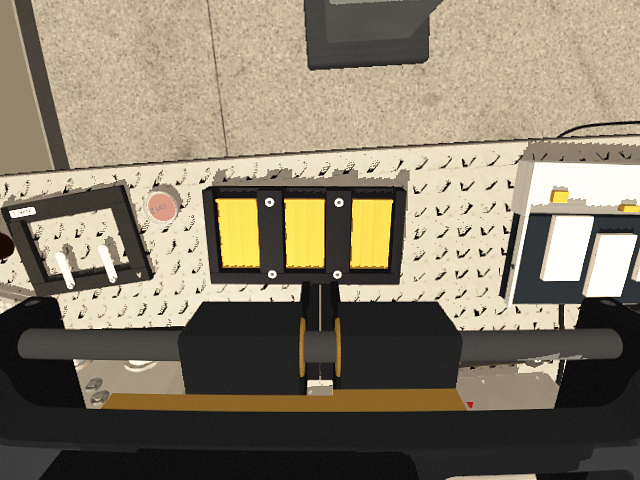

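jog_arm(
  rows=[
    {"dp": [5, 45, -50], "turn": [0, 0, 0], "grip": 0.3},
    {"dp": [8, 90, -50], "turn": [0, 0, 0], "grip": 0.6},
    {"dp": [12, 135, -50], "turn": [0, 0, 0], "grip": 1},
    {"dp": [16, 180, -50], "turn": [0, 0, 0], "grip": 1},
    {"dp": [20, 225, -50], "turn": [0, 0, 0], "grip": 1},
    {"dp": [24, 270, -50], "turn": [0, 0, 0], "grip": 1},
    {"dp": [28, 315, -50], "turn": [0, 0, 0], "grip": 1},
    {"dp": [32, 360, -50], "turn": [0, 0, 0], "grip": 1},
    {"dp": [35, 405, -50], "turn": [0, 0, 0], "grip": 1},
    {"dp": [35, 440, -50], "turn": [0, 0, 0], "grip": 1},
  ],
)

```text
time_s: 44.6
position: [0.4393, 0.2812, 0.2593]
tcp_rot: [[-0.998, 0.061, -0.001], [0.061, 0.998, -0.0], [0.001, -0.0, -1.0]]
force: [1.4, 0.6, 0.3]
opening: 0.835
```

```bash
python3 cou.py w30.png; python3 -c "
from h import *
st(); im=cv2.imread('pics/w30.png'); cv2.imwrite('pics/w30z.png',cv2.resize(im[150:300,330:530],(800,600),interpolation=cv2.INTER_CUBIC))"
```

```text
own ctr [  9. -53.] size [69.8 40.9] 0.3 z 0.0325 slopes [ 0.004 -0.005]
own ctr [10.3 52.4] size [40.7 70.2] 89.8 z 0.0326 slopes [ 0.007 -0.007]
own ctr [24.4 -0.5] size [61.9 40.7] 0.9 z 0.0327 slopes [ 0.007 -0.003]
t 44.65 p [0.4403 0.2856 0.2596] f [1.1 3.4 0.6] op 0.876
[[-0.998, 0.06, 0.001], [0.06, 0.998, 0.005], [-0.001, 0.005, -1.0]]
```

View pics/w30.png

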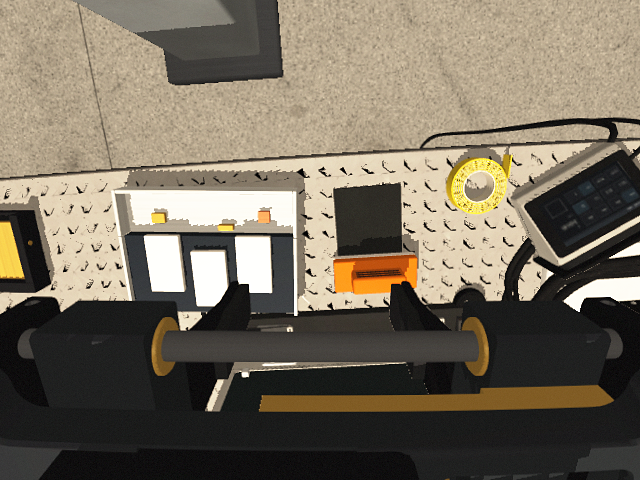

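View pics/w30z.png

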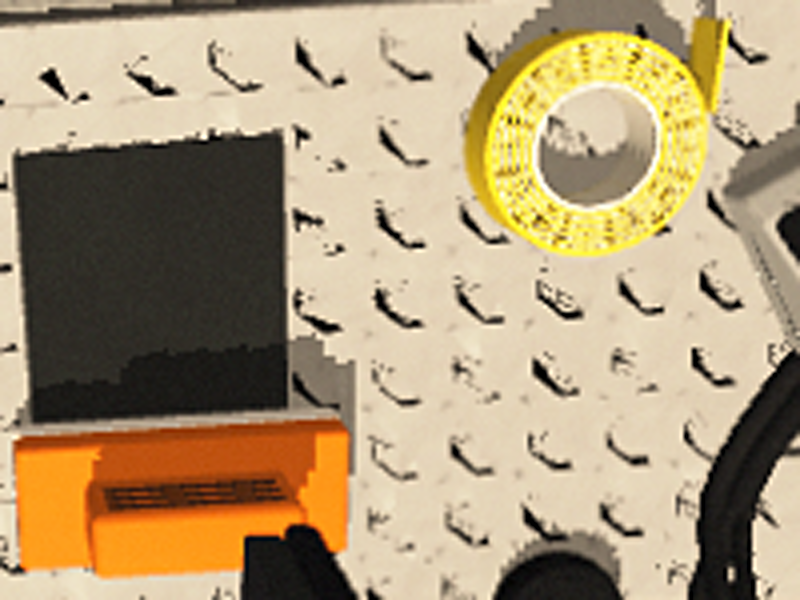

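```bash
cat > m3.py <<'E'
from h import *
s=st(); im,d,i=cap('wrist','w31.png')
hsv=cv2.cvtColor(im,cv2.COLOR_RGB2HSV)
f=240/np.tan(np.radians(i['vertical_fov'])/2)
vv,uu=np.mgrid[0:480,0:640]
K=np.array([[f,0,i['cx']],[0,f,i['cy']],[0,0,1.]])
p=cv2.undistortPoints(np.stack([uu,vv],-1).reshape(-1,1,2).astype(float),K,np.array([i['k1'],0,0,0,0.]))[:,0]
P=(np.c_[p,np.ones(len(p))]*d.reshape(-1,1))@np.array(i['rotation']).T+i['position']
org=((hsv[...,0]<16)&(hsv[...,1]>150)&(hsv[...,2]>80)).ravel()&(P[:,1]>.25)
for a,b,n in [(.02,.031,'blade'),(.048,.065,'bar')]:
    q=org&(P[:,2]>a)&(P[:,2]<b)
    r=cv2.minAreaRect(P[q,:2].astype(np.float32)*1000); print(n,q.sum(),np.round(r[0],1),np.round(r[1],1),round(r[2],1),'z',np.median(P[q,2]).round(4), 'box',np.round(cv2.boxPoints(r)).tolist())
    A=np.c_[P[q,:2],np.ones(q.sum())]; print(np.linalg.lstsq(A,P[q,2],rcond=None)[0][:2].round(3))
E
python3 m3.py
```

```text
t 44.65 p [0.4403 0.2856 0.2596] f [1.1 3.4 0.6] op 0.876
[[-0.998, 0.06, 0.001], [0.06, 0.998, 0.005], [-0.001, 0.005, -1.0]]
blade 815 [522. 343.] [ 40.3 101.4] 2.8 z 0.0255 box [[499.0, 393.0], [504.0, 291.0], [545.0, 293.0], [540.0, 395.0]]
[0.065 0.001]
bar 261 [523.5 342.5] [20.1 59.3] 0.8 z 0.0543 box [[513.0, 372.0], [514.0, 313.0], [534.0, 313.0], [533.0, 372.0]]
[0.106 0.017]
```

View pics/w31.png

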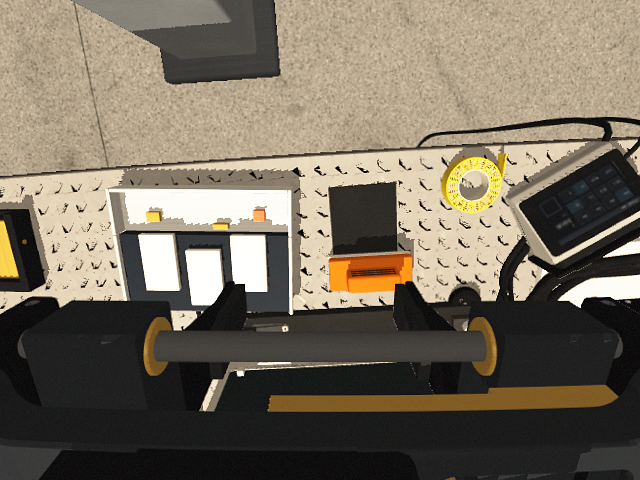

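jog_arm(
  rows=[
    {"dp": [-20, 20, 30], "turn": [0, 0, -2], "grip": 1},
    {"dp": [-50, 45, 70], "turn": [0, 0, -5], "grip": 1},
    {"dp": [-79, 62, 110], "turn": [0, 0, -5], "grip": 1},
    {"dp": [-79, 62, 140], "turn": [0, 0, -5], "grip": 1},
    {"dp": [-79, 62, 140], "turn": [0, 0, -5], "grip": 1},
    {"dp": [-79, 62, 140], "turn": [0, 0, -5], "grip": 1},
  ],
)

```text
time_s: 45.3
position: [0.5219, 0.3347, 0.1192]
tcp_rot: [[-1.0, -0.024, -0.004], [-0.024, 1.0, -0.002], [0.004, -0.002, -1.0]]
force: [0.3, -0.2, 0.1]
opening: 1.002
```

```bash
sed -i s/w31/w32/ m3.py; python3 m3.py; python3 -c "
from h import *
totool([.523,.343,.0395],np.radians(181.3))"
```

```text
t 45.3 p [0.5219 0.3347 0.1192] f [ 0.3 -0.2  0.1] op 1.002
[[-1.0, -0.024, -0.004], [-0.024, 1.0, -0.002], [0.004, -0.002, -1.0]]
blade 3792 [523.8 342.9] [100.2  40.5] 89.9 z 0.0255 box [[503.0, 293.0], [544.0, 293.0], [544.0, 393.0], [504.0, 393.0]]
[0.02 0.  ]
bar 2543 [523.6 342.8] [20.1 59.8] 0.1 z 0.0554 box [[514.0, 373.0], [514.0, 313.0], [534.0, 313.0], [534.0, 373.0]]
[0.073 0.001]
t 45.35 p [0.5228 0.3353 0.1208] f [0.3 0.2 1. ] op 0.999
[[-1.0, -0.024, -0.0], [-0.024, 1.0, -0.0], [0.0, -0.0, -1.0]]
dp [-0.4  7.7 81.3]
turn [-0.  -0.   0.1]
```

View pics/w32.png

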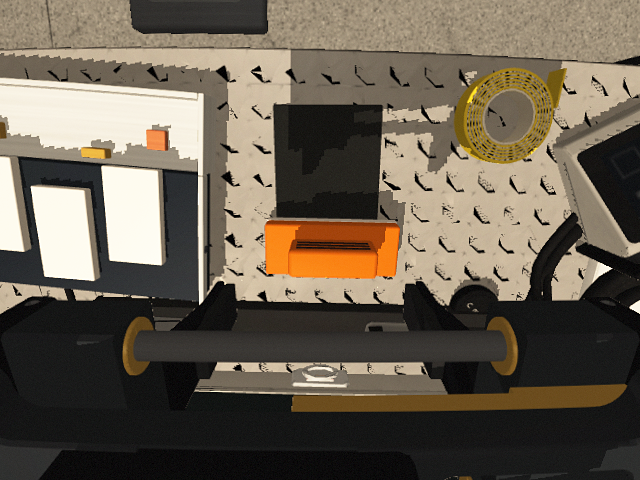

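jog_arm(
  rows=[
    {"dp": [-1, 8, 20], "turn": [0, 0, 1.4], "grip": 1},
    {"dp": [-1, 8, 50], "turn": [0, 0, 1.4], "grip": 1},
    {"dp": [-1, 8, 75], "turn": [0, 0, 1.4], "grip": 1},
    {"dp": [-1, 8, 80.5], "turn": [0, 0, 1.4], "grip": 1},
    {"dp": [-1, 8, 80.5], "turn": [0, 0, 1.4], "grip": 1},
    {"dp": [-1, 8, 80.5], "turn": [0, 0, 1.4], "grip": 0.5},
    {"dp": [-1, 8, 80.5], "turn": [0, 0, 1.4], "grip": 0.3},
    {"dp": [-1, 8, 80.5], "turn": [0, 0, 1.4], "grip": 0.3},
    {"dp": [-1, 8, 80.5], "turn": [0, 0, 1.4], "grip": 0.3},
    {"dp": [-1, 8, 80.5], "turn": [0, 0, 1.4], "grip": 0.3},
  ],
)

```text
time_s: 46.35
position: [0.5238, 0.3442, 0.04]
tcp_rot: [[-1.0, -0.0, 0.0], [-0.0, 1.0, 0.0], [-0.0, 0.0, -1.0]]
force: [-0.7, -1.7, 3.2]
opening: 0.682
```

Gripped (59 mm). Lift 20 mm, move 40 mm nearer, and check before lowering.

jog_arm(
  rows=[
    {"dp": [0, 0, -10], "turn": [0, 0, 0], "grip": 0.3},
    {"dp": [0, 0, -20], "turn": [0, 0, 0], "grip": 0.3},
    {"dp": [15, -2, -20], "turn": [0, 0, 0], "grip": 0.3},
    {"dp": [30, -4, -20], "turn": [0, 0, 0], "grip": 0.3},
    {"dp": [40, -4, -20], "turn": [0, 0, 0], "grip": 0.3},
    {"dp": [40, -4, -20], "turn": [0, 0, 0], "grip": 0.3},
    {"dp": [40, -4, -8], "turn": [0, 0, 0], "grip": 0.3},
    {"dp": [40, -4, -3], "turn": [0, 0, 0], "grip": 0.3},
    {"dp": [40, -4, 0], "turn": [0, 0, 0], "grip": 0.3},
    {"dp": [40, -4, 0], "turn": [0, 0, 0], "grip": 0.3},
  ],
)

```text
time_s: 47.35
position: [0.4839, 0.3402, 0.04]
tcp_rot: [[-1.0, 0.0, -0.001], [0.0, 1.0, -0.0], [0.001, -0.0, -1.0]]
force: [-2.0, -1.7, 7.7]
opening: 0.686
```

Contact with the mat (7.7 N). Release, rise clear.

jog_arm(
  rows=[
    {"dp": [0, 0, 0], "turn": [0, 0, 0], "grip": 0.9},
    {"dp": [0, 0, 0], "turn": [0, 0, 0], "grip": 0.95},
    {"dp": [0, 0, 0], "turn": [0, 0, 0], "grip": 0.95},
    {"dp": [0, 0, 0], "turn": [0, 0, 0], "grip": 0.95},
    {"dp": [0, 0, -30], "turn": [0, 0, 0], "grip": 0.95},
    {"dp": [0, 0, -80], "turn": [0, 0, 0], "grip": 0.95},
    {"dp": [20, -40, -130], "turn": [0, 0, 0], "grip": 0.95},
    {"dp": [40, -80, -180], "turn": [0, 0, 0], "grip": 0.95},
    {"dp": [40, -80, -200], "turn": [0, 0, 0], "grip": 0.95},
    {"dp": [40, -80, -200], "turn": [0, 0, 0], "grip": 0.95},
  ],
)

```text
time_s: 48.35
position: [0.4452, 0.2594, 0.2447]
tcp_rot: [[-1.0, 0.001, 0.009], [0.001, 1.0, 0.003], [-0.009, 0.003, -1.0]]
force: [0.3, 0.5, 0.3]
opening: 0.948
```

```bash
sed -i s/w32/w33/ m3.py; python3 m3.py; python3 cou.py w34.png; python3 -c "
from h import *
cap('side','s33.png')"
```

```text
t 48.35 p [0.4452 0.2594 0.2447] f [0.3 0.5 0.3] op 0.948
[[-1.0, 0.001, 0.009], [0.001, 1.0, 0.003], [-0.009, 0.003, -1.0]]
blade 815 [483.2 339.3] [99.3 39.4] 89.7 z 0.0255 box [[463.0, 290.0], [503.0, 290.0], [503.0, 389.0], [464.0, 389.0]]
[0.046 0.004]
bar 334 [483.1 339.8] [60.6 20. ] 89.8 z 0.0541 box [[473.0, 310.0], [493.0, 309.0], [493.0, 370.0], [473.0, 370.0]]
[0.1   0.021]
own ctr [  9.5 -53.1] size [40.1 71. ] 89.7 z 0.0326 slopes [ 0.006 -0.   ]
own ctr [10.8 52.9] size [39.6 70.6] 89.7 z 0.0326 slopes [ 0.005 -0.004]
own ctr [28.1 -0.7] size [69.7 39.9] 0.4 z 0.0326 slopes [ 0.007 -0.001]
```

View pics/w33.png

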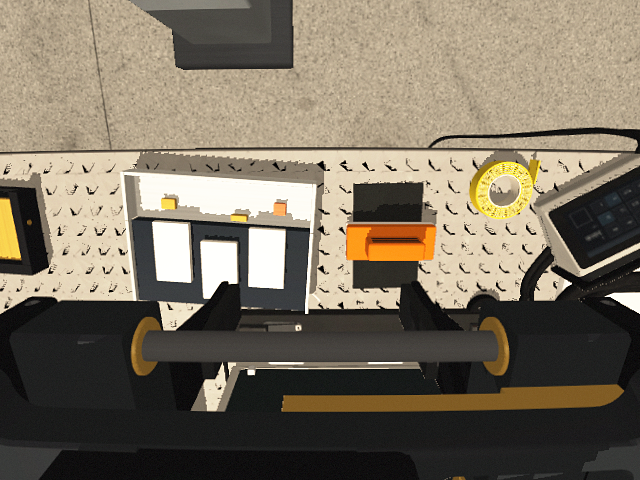

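View pics/s33.png

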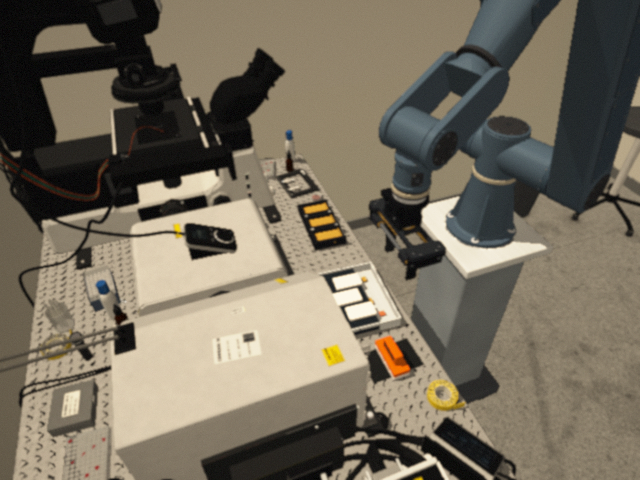

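```bash
python3 -c "
from h import *
st(); print(bot.hand_in())"
```

```text
t 48.5 p [0.4436 0.2602 0.2393] f [ 0.3 -0.1 -0.1] op 0.952
[[-1.0, 0.0, 0.0], [0.0, 1.0, 0.0], [-0.0, 0.0, -1.0]]
the job is handed in; nothing more can be done
None
```

The job is finished and handed in at 48.5 s of the 210 s limit; `hand_in()` reports no verdict, so these are my own last checks.

- **Chips:** All three chips present were wiped into the gutter with the held scraper in two strokes. The last picture shows them there. One copper and one brass chip lie low on the floor. The other brass chip sits against the plate edge, probably on its side, with its top at about 20 mm, so still within the height limit.
- **Coupons:** All three were tipped, lifted and laid side by side on the plate. Their centres in the plate frame are at about (9, -53), (28, -1) and (11, 53) mm. Their top faces measure 32.6 mm and their slopes are below 0.01. The middle one sits about 18 mm farther back than the others so the fingers had room.
- **Rockers:** All three were pressed back to their level stop, and the floors read 19.4 to 21.0 mm against 20 mm.
- **Scraper:** It was knocked about 4 cm off the mat's centre during the run, so I picked it up again and set it back. It now stands within about 2 mm of the mat's centre. The depth readings on it show a small slope, 0.05 on the blade and 0.10 on the bar. I take that as bias from the oblique view, because the bar sloped similarly before I regrasped it and the scraper was set down flat with the tool vertical.
- **Bystanders:** The glass dish and the dust cap look to be where they were when I first saw them, judged by eye and not measured. I did not check the spray bottle on its own; the arm did not go near it.

One grasp approach with the gripper tilted ran into a wrist joint's limit. I backed out without touching anything and used a vertical grasp for all three coupons.

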